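# Recharge the bench spray cans

### The job

Get the spray-can refill station open: swing its hasp right back off the catch and lay the cover plate flat aside on the bench. Charge every spray can there is, from the tallest to the shortest: hold it upright on the middle of the sprung pad, press the pad fully down, keep it down for one second, then stand the can on the long rubber mat. Afterwards put the cover plate back inside the station's rim with its catch to the hasp, press it down firmly until it sits level, and swing the hasp down over the catch, leaving the tools and bottles around as they are.

Things in the scene. Friction and masses are not known exactly. Their poses are not given: they have to be found in the camera images.
- station: fixed blue steel refill station, 140 x 140 mm; origin on the bench under the middle of its 100 mm square well; -x is its hasp side (towards the robot), z up. Top face 60 mm up; on it a lip, top at 66 mm, encloses a 128 x 128 mm recess for the cover. Hasp ledge reaches x = -102 mm; a valve block with gauge, 73 mm high, stands at x = 70 to 125 mm.
- pad (a joint): how far the round black pad (84 mm across) in the well is pressed, m: 0 at rest, 0.015 fully down. Sprung: gives from about 4 N, fully down at about 16 N, springs back. At rest its top is 50 mm above the bench, 10 mm below the housing's top face.
- pad_top (a point): middle of the pad's top face; moves with the pad
- hasp (a joint): angle of the steel hasp, rad: 0 flat over the cover, growing as its free end swings up and out to the station's front; 1.57 upright, 1.75 its stop, then leaning 36 mm out in front of the hinge. The hinge is stiff: it stays where it is left (about 1 N at the end moves it).
- hasp_hinge (a point): middle of the hasp's hinge axis, fixed to the station at x = -90 mm, y = 0, 70 mm above the bench; the axis is the station's y axis
- hasp_tab (a point): middle of the hasp's turned-up end tab, to be pinched along the station's y. The hasp is a slotted strap 36 mm wide, 70 mm long, 4 mm thick; the tab at its end is 36 mm wide, 6 mm thick, up to 24 mm above the hinge axis when flat. At angle 0 this point is 67 mm from the hinge along the station's x and 14 mm above it; it turns about the hinge.
- hasp_slot (a point): middle of the hasp's slot (24 mm wide across the strap, 36 mm long), 42 mm from the hinge along the strap
- cover: loose square steel cover plate, 120 x 120 x 6 mm, 0.28 kg; origin at the middle of its underside, z up. Black handle bar on top: 40 mm along x, 16 mm along y, 6 to 34 mm above the underside, centred at x = 12 mm. Catch at x = -48 mm. At the start it sits in the station's recess, axes roughly along the station's, underside 60 mm above the bench.
- catch (a point): the catch: a steel tongue on the cover plate, 8 x 12 mm, standing to 24 mm above the plate's underside at the middle of its -x edge; this point is 10 mm above the underside at x = -48 mm, y = 0 of the cover. With the hasp shut it stands through the hasp's slot.
- can_tall: refillable spray can, plain aluminium cylinder, 60 mm across, straight side 145 mm high, with a thin black nozzle (18 mm across) on top to 175 mm, on a heavy steel foot 72 mm across and 12 mm thick, about 0.5 kg; origin at the middle of its base, z up. May be absent.
- can_mid: the same with a straight side 115 mm high, 145 mm with the nozzle, same foot, about 0.47 kg; origin at the middle of its base. May be absent.
- can_short: the same with a straight side 85 mm high, 115 mm with the nozzle, same foot, about 0.44 kg; origin at the middle of its base. May be absent.
- mat: long plain grey rubber mat, 330 x 110 x 4 mm, stuck to the bench; origin at the middle of its underside, long side along its x axis, z up; all charged cans stand here in any order
- rest: square cork sheet, 135 x 135 x 3 mm, stuck to the bench; origin at the middle of its underside; a free spot where the cover plate can be laid (anywhere flat on the bench will do)
- hammer: bystander: hammer lying on the bench, handle along its x axis
- file: bystander: file with wooden handle lying along its x axis, 240 x 20 mm, 20 mm high
- jar: bystander: glass jar with steel lid, 64 mm across, 85 mm high; origin at the middle of its base
- oil: bystander: white oil bottle, 66 mm across, 170 mm high; origin at the middle of its base
- wrench: bystander: spanner lying on the bench along its x axis
- vblock: bystander: steel V-block, 70 x 50 x 42 mm; origin at the middle of its base
There are look-alikes about, which are no part of the job. What is shaped like the can_short but pink, purple or yellow is not meant.

How it is judged:
On the way, in this order (a step that is already met when the one before it is completed fails the run):
1. the hasp is swung well back off the catch (value of joint hasp above 1.2 rad), for 0.2 s.
2. the cover plate lies flat on the bench, clear of the station (height (world z) of cover below 0.012 m and angle between cover's own z axis and vertical below 0.1 rad and horizontal distance between cover and station above 0.13 m and linear speed of cover below 0.05 m/s), for 0.2 s.
3. the tallest of the three kinds of can, if present, upright on the pad, presses it fully down (13 of 15 mm) and keeps it there (horizontal distance between can_tall and pad_top below 0.018 m and angle between can_tall's own z axis and vertical below 0.12 rad and z of can_tall in the frame of station between 0.025 and 0.037 m), for 0.8 s.
4. the middle of the three kinds of can, if present, upright on the pad, presses it fully down (13 of 15 mm) and keeps it there (horizontal distance between can_mid and pad_top below 0.018 m and angle between can_mid's own z axis and vertical below 0.12 rad and z of can_mid in the frame of station between 0.025 and 0.037 m), for 0.8 s.
5. the shortest of the three kinds of can, if present, upright on the pad, presses it fully down (13 of 15 mm) and keeps it there (horizontal distance between can_short and pad_top below 0.018 m and angle between can_short's own z axis and vertical below 0.12 rad and z of can_short in the frame of station between 0.025 and 0.037 m), for 0.8 s.
6. the cover plate sits level inside the station's rim, catch to the front, and is pressed down firmly (over 6 N) (angle between cover's own z axis and vertical below 0.035 rad and z of cover in the frame of station between 0.056 and 0.0625 m and x of catch in the frame of station between -0.06 and -0.036 m and y of catch in the frame of station between -0.01 and 0.01 m and horizontal distance between cover and station below 0.009 m and contact force between cover and station above 6 N), for 0.1 s.
At the end, for the whole second after the job is handed in: Each can stands upright (0.08 rad) and at rest on the mat, axis 10 mm inside its edges; cover level (0.035 rad) in the recess (underside 56-62.5 mm up, centre within 9 mm, catch at the hasp side within 10 mm sideways, 12 mm lengthwise); hasp below 0.15 rad, slot within 16 mm of the catch (angle between cover's own z axis and vertical below 0.035 rad and z of cover in the frame of station between 0.056 and 0.0625 m and x of catch in the frame of station between -0.06 and -0.036 m and y of catch in the frame of station between -0.01 and 0.01 m and horizontal distance between cover and station below 0.009 m and value of joint hasp below 0.15 rad and horizontal distance between catch and hasp_slot below 0.016 m and x of can_tall in the frame of mat between -0.155 and 0.155 m and y of can_tall in the frame of mat between -0.045 and 0.045 m and z of each of can_tall, can_mid, can_short in the frame of mat below 0.009 m and angle between each of can_tall, can_mid, can_short's own z axis and vertical below 0.08 rad and linear speed of each of can_tall, can_mid, can_short below 0.03 m/s and x of can_mid in the frame of mat between -0.155 and 0.155 m and y of can_mid in the frame of mat between -0.045 and 0.045 m and x of can_short in the frame of mat between -0.155 and 0.155 m and y of can_short in the frame of mat between -0.045 and 0.045 m); the robot touches nothing.
It fails at once if a bystander (hammer, file, jar, oil bottle, spanner, V-block) is shifted by more than 50 mm (distance of any of hammer, file, jar, oil, wrench, vblock from where it was at the start of the episode above 0.05 m).
It fails at once if the jar or the oil bottle is knocked over (angle between any of jar, oil's own z axis and vertical above 0.6 rad).
Of can_tall, can_mid, can_short only 2 to 3 are there at a start; the rules pass over those that are not, and their reading is None.
At some moment in a run one of can_tall, can_mid, can_short may be knocked a few centimetres aside while the robot is not near it.
It also fails if it takes over 210 s, if anything falls off the work surface, if the arm or the gripper's body presses on something with over 40 N, if the wrist force passes 120 N, or if a joint passes its speed limit or range.

### The arm

A 7-joint arm with a two-finger parallel gripper is mounted at the origin on the work surface. World frame = base frame: x ahead of the robot, y to its left, z up, the work surface at z = 0. Lengths are in m, angles in rad, forces in N, time in s.
With the tool pointing down it reaches from about 0.35 to 0.9 m from the base axis. Payload 19.9 kg.
Tool frame: the origin (TCP) lies at the very end of the fingers, on their centre line; the grasp point (between the pads) lies 19 mm behind it; z points along the fingers, y is the line along which they close (so a half turn about z gives the same grasp; the last joint's range is limited). The gripper opens to 85 mm and grips with 20 to 120 N. Pads are 22 mm wide; open, the fingers measure 114 mm over their backs; the gripper's body (76 mm by 85 mm) begins 54 mm behind the grasp point. The pads swing forward as they close: fully open they stand 13 mm farther back than shut.
Start: joints at [-1.248, 0.417, -0.01, 1.614, 0.005, 1.111, -0.053], TCP at [0.223, 0.584, 0.231] pointing down, gripper open.
Joint ranges: [-2.81, 2.81], [-0.39, 2.02], [-1.27, 1.25], [0.06, 2.57], [-1.19, 4.33], [0.19, 2], [-2.82, 2.82]. Speed limits (rad/s): [1.89, 1.89, 2.39, 2.39, 3.01, 3.01, 3.01].

### API

Orientations are given as a rotation vector (axis times angle).
In Python, from rig import manip, viewer, workorder gives the robot as it stands. The module is installed in compiled form; this text tells all that it offers.
- The arm moves only by the shell command python3 -m inch 'ROWS' [OPENING] [FORCE]. ROWS is JSON, a list of rows, each an object with "linear": the shift along the tool's x, y, z as a fraction of full scale, a list of three; "delta_rot": the turn, a rotation vector about the tool's x, y, z as a fraction of full scale, a list of three. A call has 1 to 20 rows; each row shifts and turns the commanded pose from where the row before left it, along the tool's axes as they then stand; what a row does not reach is not made up. Full scale, the value 1, is 0.03 m for a shift and 5 degrees for a turn. A row lasts 1/8 s, in which the tool goes at most 62.5 mm and 10.7 degrees, less where a joint would pass 70% of its speed; a pose out of reach is approached as far as the arm can. A call with a number of a shift or a turn outside -1 to 1 is refused whole. A call with a gripper value outside its range is refused whole. OPENING is the opening, from 0 (shut) to 1 (fully open), set as the call begins (- or left out, the last holds). The fingers move at their own pace and stop on an object; FORCE is the grip in N (left out, the last holds). Time passes only in rows, so rows that do not move let the fingers close. It gives the time, the measured TCP pose, the force, the opening and the grip force at its end, in the units of the state.
- manip.sense(): the state, without advancing time (a new reading comes with each control period).
- viewer.get_image(name): name is "scene" or "side" or "wrist"; returns (picture, depth): 400x640x3 uint8, red, green, blue; 400x640 float32, m along the optical axis (not along the pixel's ray), 0 where there is no reading.
- viewer.camera_info(name): a dict with "fx", "fy", "cx", "cy" (pixels), "dist" ([k1, k2, p1, p2, k3] as OpenCV has them; the pictures are not rectified), "world_from_camera" (4x4, takes a point from camera to world coordinates). Camera axes: x right, y up, looking along -z (the intrinsics and any distortion apply to the point x, -y, -z); pixel columns grow to the right and rows downward; lengths in m; the calibration is good to about 2 mm. A picture is of the moment at which its call begins: read the wrist's pose just before it. camera_info takes no time and is no camera call; for the wrist camera it gives the pose at the moment of the call.
- workorder.finish_job(): hands the job in; it is judged then, once.
The state is a dict: "time_s": time; "joint_pos": joint angles; "joint_vel": joint speeds; "joint_torque": joint torques, N m; "eef_pos": TCP position; "orientation": TCP orientation; "ft_force": force on the tool from outside, world axes, zero at the start; "wrist_torque": the same for the moment, N m; "gripper_width": finger opening in m; "grasp_force": force on a finger pad.
Only numpy, scipy, OpenCV 4.12 (cv2) and the standard library are available. Lean on these libraries where they do the work, as an engineer would, in place of code of your own. Each camera call takes 0.05 s, during which the arm holds its last target. There are 200 camera calls.

## Working session

There is one attempt and no reset: what is moved stays moved. The work goes in short steps, Python scripts to look and compute and a shell command to move; the robot and the scene stay as the last step left them, time stands still between calls to the robot, and variables do not carry over. Pictures are saved under pics/ and viewed, at most 14 in all, crops included, and the job is handed in when it is done.

```bash
mkdir -p pics
cat > h.py <<'E'
import numpy as np, cv2
from rig import manip, viewer, workorder
from scipy.spatial.transform import Rotation as R
def shot(name, fn):
    info=viewer.camera_info(name); im,d=viewer.get_image(name)
    cv2.imwrite('pics/'+fn+'.png', im[:,:,::-1]); np.savez('pics/'+fn+'.npz',d=d,im=im,T=info['world_from_camera'],k=[info[k] for k in('fx','fy','cx','cy')],dist=info['dist'])
    return im,d
def world(fn,px,z=None):
    """pixels -> world by depth (or on plane z)"""
    f=np.load('pics/'+fn+'.npz'); fx,fy,cx,cy=f['k']; T=f['T']
    px=np.array(px,float).reshape(-1,2)
    u=cv2.undistortPoints(px[:,None],np.array([[fx,0,cx],[0,fy,cy],[0,0,1]]),f['dist'])[:,0]
    ray=np.c_[u[:,0],-u[:,1],-np.ones(len(u))]
    if z is None:
        s=f['d'][px[:,1].astype(int),px[:,0].astype(int)]
    else:
        w=ray@T[:3,:3].T; s=(z-T[2,3])/w[:,2]
    return (ray*s[:,None])@T[:3,:3].T+T[:3,3]
def cloud(fn):
    g=np.mgrid[0:400,0:640]; px=np.c_[g[1].ravel(),g[0].ravel()]
    return world(fn,px).reshape(400,640,3)
def st():
    s=manip.sense(); M=R.from_rotvec(s['orientation']).as_matrix()
    print('t',round(s['time_s'],2),'p',np.round(s['eef_pos'],4),'x',np.round(M[:,0],3),'y',np.round(M[:,1],3),'z',np.round(M[:,2],3),'F',np.round(s['ft_force'],1),'w',round(s['gripper_width'],4),'g',round(s['grasp_force'],1),'q',np.round(s['joint_pos'],2))
def go(p,yaw=None):
    """rows-units needed: shift (tool axes, /0.03) with tool assumed going to p; yaw: world direction angle of tool y (mod pi), tool down"""
    s=manip.sense(); Rr=R.from_rotvec(s['orientation']); d=np.array(p)-s['eef_pos']
    print('lin total units',np.round(Rr.inv().apply(d)/0.03,2))
    if yaw is not None:
        b=None
        for yw in(yaw,yaw+np.pi):
            y=np.array([np.cos(yw),np.sin(yw),0]); z=np.array([0,0,-1.]); x=np.cross(y,z)
            rv=(Rr.inv()*R.from_matrix(np.c_[x,y,z])).as_rotvec()
            if b is None or np.linalg.norm(rv)<np.linalg.norm(b): b=rv
        print('rot total units',np.round(np.degrees(b)/5,2))
E
python3 - <<'E'
from h import *
st()
for n in('scene','side'):
    shot(n,n+'0'); print(n,np.round(viewer.camera_info(n)['world_from_camera'],3).tolist())
E
```

```text
t 0.0 p [0.2229 0.5836 0.2307] x [-0.934  0.357 -0.   ] y [ 0.357  0.934 -0.001] z [-0.    -0.001 -1.   ] F [-0.1  0.2 -0.1] w 0.0855 g 0.0 q [-1.25  0.42 -0.01  1.61  0.    1.11 -0.05]
scene [[0.356, -0.555, 0.752, 1.367], [0.934, 0.193, -0.3, -0.379], [0.021, 0.809, 0.587, 0.756], [0.0, 0.0, 0.0, 1.0]]
side [[0.713, 0.346, -0.609, -0.173], [-0.701, 0.352, -0.62, -0.704], [0.0, 0.869, 0.494, 0.64], [0.0, 0.0, 0.0, 1.0]]
```

View pics/scene0.png

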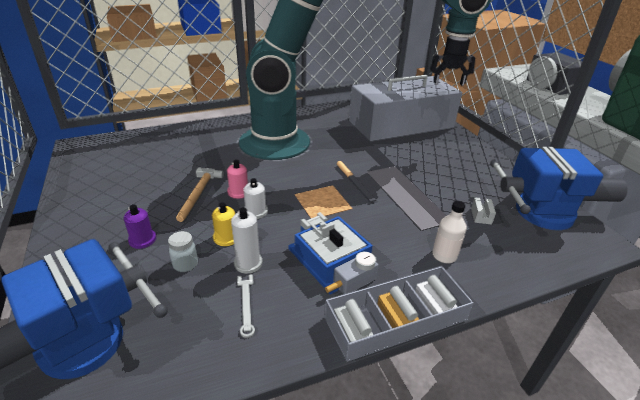

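View pics/side0.png

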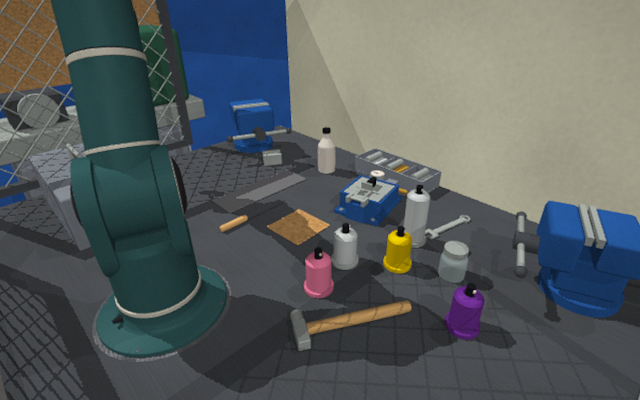

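The scene view shows the tall can at (246,240), a smaller silver can at (255,198), pink, yellow and purple decoys, the station at (335,245), the cork at (323,202) and the mat at (395,203). The next step is to measure them.

Run:
```python
from h import *
C=cloud('scene0'); S=cloud('side0')
P=np.vstack([C.reshape(-1,3),S.reshape(-1,3)])
imC=np.load('pics/scene0.npz')['im'];imS=np.load('pics/side0.npz')['im']
for n,(px,f) in dict(tall=([(243,213),(246,235),(247,265)],'scene0'),sil=([(255,183),(256,200),(257,212)],'scene0'),tallS=([(418,190),(417,210)],'side0'),silS=([(346,228),(345,245),(345,265)],'side0'),pink=([(237,164),(237,182)],'scene0'),yel=([(224,208),(224,225)],'scene0'),oil=([(459,207),(450,240)],'scene0'),jar=([(182,237)],'scene0'),wr=([(246,285),(247,330)],'scene0'),cork=([(296,200),(322,187),(351,203),(325,216)],'scene0'),mat=([(362,180),(382,177),(438,222),(416,229)],'scene0'),stn=([(290,246),(327,281),(320,217),(371,244),(336,237),(316,224),(365,258)],'scene0'),vb=([(484,205)],'scene0'),file=([(340,165),(375,198)],'scene0')).items(): print(n,np.round(world(f,px),3).tolist())
# cylinders: top height profile
for n,c in dict(tall=world('side0',[(417,215)])[0],sil=world('side0',[(345,250)])[0]).items():
    m=(np.hypot(P[:,0]-c[0],P[:,1]-c[1])<.07)&(P[:,2]>.02)&(P[:,2]<.2)
    q=P[m]; 
    for z in np.arange(.03,.19,.01):
        k=q[(q[:,2]>z-.005)&(q[:,2]<z+.005)]
        if len(k)>5: print(n,round(z,3),len(k),np.round(k[:,:2].min(0),3),np.round(k[:,:2].max(0),3))
cv2.imwrite('pics/crop1.png',cv2.resize(imC[130:300,210:470,::-1],(780,510),interpolation=cv2.INTER_CUBIC))
```

```text
tall [[0.615, -0.251, 0.169], [0.637, -0.253, 0.121], [0.636, -0.258, 0.023]]
sil [[0.413, -0.175, 0.108], [0.432, -0.179, 0.062], [0.434, -0.18, 0.021]]
tallS [[0.6, -0.253, 0.164], [0.582, -0.269, 0.118]]
silS [[0.397, -0.188, 0.11], [0.382, -0.2, 0.073], [0.382, -0.201, 0.01]]
pink [[0.298, -0.201, 0.109], [0.315, -0.209, 0.057]]
yel [[0.499, -0.279, 0.107], [0.519, -0.287, 0.068]]
oil [[0.763, 0.241, 0.169], [0.779, 0.226, 0.081]]
jar [[0.553, -0.395, 0.086]]
wr [[0.685, -0.273, 0.007], [0.809, -0.301, 0.004]]
cork [[0.385, -0.044, -0.002], [0.348, 0.059, -0.001], [0.458, 0.111, -0.001], [0.491, 0.011, -0.001]]
mat [[0.351, 0.202, -0.002], [0.365, 0.27, 0.005], [0.633, 0.31, 0.004], [0.637, 0.232, 0.002]]
stn [[0.593, -0.132, 0.011], [0.746, -0.089, 0.016], [0.576, -0.041, 0.073], [0.65, 0.081, 0.002], [0.685, -0.043, 0.093], [0.598, -0.061, 0.071], [0.758, 0.001, 0.074]]
vb [[0.626, 0.479, 0.019]]
file [[0.265, 0.159, 0.016], [0.462, 0.193, 0.001]]
tall 0.03 125 [ 0.518 -0.287] [ 0.64  -0.225]
tall 0.04 137 [ 0.517 -0.288] [ 0.64  -0.224]
tall 0.05 160 [ 0.518 -0.29 ] [ 0.639 -0
[... 345 characters left out ...]
574 -0.282] [ 0.638 -0.222]
tall 0.14 186 [ 0.574 -0.282] [ 0.639 -0.223]
tall 0.15 355 [ 0.577 -0.279] [ 0.64  -0.223]
tall 0.16 96 [ 0.592 -0.269] [ 0.63  -0.233]
tall 0.17 73 [ 0.596 -0.263] [ 0.62  -0.242]
tall 0.18 22 [ 0.6   -0.259] [ 0.617 -0.245]
sil 0.03 139 [ 0.312 -0.214] [ 0.436 -0.154]
sil 0.04 147 [ 0.312 -0.217] [ 0.437 -0.154]
sil 0.05 166 [ 0.313 -0.213] [ 0.436 -0.151]
sil 0.06 156 [ 0.312 -0.215] [ 0.435 -0.15 ]
sil 0.07 147 [ 0.313 -0.215] [ 0.434 -0.15 ]
sil 0.08 196 [ 0.312 -0.217] [ 0.436 -0.153]
sil 0.09 344 [ 0.312 -0.215] [ 0.437 -0.151]
sil 0.1 75 [ 0.383 -0.199] [ 0.433 -0.163]
sil 0.11 69 [ 0.392 -0.188] [ 0.416 -0.171]
sil 0.12 12 [ 0.397 -0.187] [ 0.412 -0.173]
```

View pics/crop1.png

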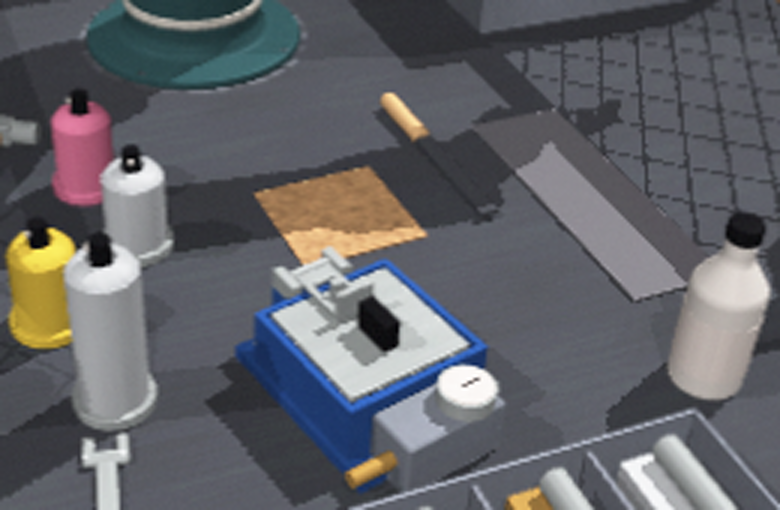

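Run:
```python
from h import *
mat=world('scene0',[(370,170.7),(394,166.7),(440,225.5),(421,230)],z=.004); print('mat',np.round(mat,3).tolist(),np.round(mat.mean(0),3),[round(float(np.linalg.norm(mat[i]-mat[(i+1)%4])),3) for i in range(4)])
cork=world('scene0',[(295,194.5),(331.5,186),(352,208),(314,218)],z=.003);print('cork',np.round(cork,3).tolist(),np.round(cork.mean(0),3),[round(float(np.linalg.norm(cork[i]-cork[(i+1)%4])),3) for i in range(4)])
for f in('scene0','side0'):
    C=cloud(f); im=np.load(f'pics/{f}.npz')['im'].astype(int)
    near=(np.hypot(C[...,0]-.67,C[...,1]+.03)<.13)
    blue=(im[...,2]>im[...,0]*1.6)&(im[...,2]>60)
    m=near&blue&(C[...,2]>.058)&(C[...,2]<.075)
    r=cv2.minAreaRect(C[m][:,:2].astype(np.float32)*1000); print(f,m.sum(),r,C[m][:,2].mean())
    g=near&(C[...,2]>.07)&(C[...,2]<.12)
    # handle (dark)
    h=g&(im.sum(2)<90); print('handle',h.sum(),np.round(C[h].mean(0),3),cv2.minAreaRect(C[h&(C[...,2]>.085)][:,:2].astype(np.float32)*1000))
    ha=near&(im.min(2)>90)&(C[...,2]>.076)&(C[...,2]<.1); print('hasp tab-ish',ha.sum(),np.round(C[ha].min(0),3),np.round(C[ha].max(0),3))
    cv2.imwrite(f'pics/mask_{f}.png',(m*255).astype(np.uint8))
C=cloud('scene0')
for y in range(214,262,3): print(y,[f'{int(C[y,x,2]*1000)}' for x in range(288,380,4)])
im=np.load('pics/side0.npz')['im']
cv2.imwrite('pics/crop2.png',cv2.resize(im[160:240,310:440,::-1],(780,480),interpolation=cv2.INTER_CUBIC))
```

```text
mat [[0.315, 0.25, 0.004], [0.319, 0.343, 0.004], [0.649, 0.306, 0.004], [0.647, 0.242, 0.004]] [0.483 0.286 0.004] [0.093, 0.332, 0.064, 0.332]
cork [[0.363, -0.039, 0.003], [0.357, 0.088, 0.003], [0.487, 0.101, 0.003], [0.494, -0.025, 0.003]] [0.425 0.031 0.003] [0.128, 0.13, 0.126, 0.131]
scene0 596 ((664.0072631835938, -42.07118225097656), (144.14462280273438, 142.37677001953125), 13.118025779724121) 0.06464463592920622
handle 134 [ 0.68  -0.042  0.087] ((676.9300537109375, -40.65583801269531), (35.766571044921875, 15.61212158203125), 14.854082107543945)
hasp tab-ish 138 [ 0.563 -0.094  0.076] [ 0.688 -0.029  0.099]
side0 222 ((648.7389526367188, -45.26898193359375), (181.71096801757812, 142.56475830078125), 13.612798690795898) 0.06349977161433912
handle 37 [ 0.674 -0.044  0.088] ((669.7901000976562, -42.22425079345703), (33.339107513427734, 12.821612358093262), 12.846874237060547)
hasp tab-ish 82 [ 0.607 -0.066  0.077] [ 0.657 -0.03   0.094]
214 ['3', '0', '0', '0', '1', '4', '3', '5', '76', '0', '4', '-3', '1', '-2', '0', '0', '1', '0', '0', '0', '0', '0', '-2']
217 ['0', '3', 
[... 1343 characters left out ...]
47 ['6', '11', '26', '42', '55', '67', '65', '67', '67', '67', '66', '64', '67', '65', '64', '65', '67', '68', '65', '65', '67', '0', '-1']
250 ['1', '11', '16', '32', '46', '62', '66', '65', '69', '67', '64', '64', '67', '66', '67', '66', '66', '63', '67', '61', '55', '-1', '1']
253 ['0', '1', '12', '22', '38', '50', '65', '60', '63', '66', '67', '67', '65', '64', '65', '65', '67', '64', '70', '71', '72', '-1', '2']
256 ['2', '-2', '4', '13', '26', '41', '53', '69', '68', '66', '67', '67', '65', '66', '62', '66', '58', '68', '71', '73', '72', '72', '0']
259 ['0', '0', '0', '11', '17', '30', '45', '58', '67', '65', '65', '67', '61', '65', '65', '55', '54', '69', '72', '73', '72', '72', '-1']
```

View pics/crop2.png

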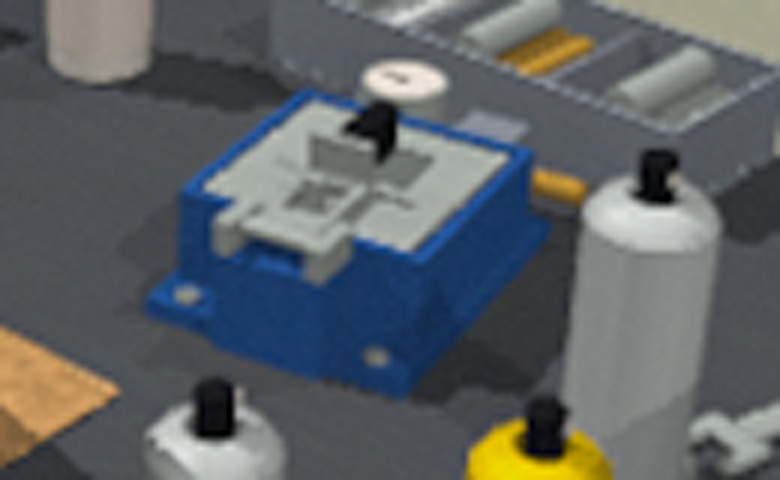

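Station is at about (0.664, -0.0425) with yaw about 13.3°. The cover handle and the hasp tab agree with this. The tall can is at (0.607, -0.252) and the short at (0.405, -0.183); the mid-size can is absent. I'll rotate first, then approach above the hasp tab.

```bash
cat >> h.py <<'E'
A=np.radians(13.3); SC=np.array([.664,-.0425])
def stn(x,y=0):
    c,s=np.cos(A),np.sin(A); return SC+np.array([c*x-s*y,s*x+c*y])
E
python3 -m inch '[{"linear":[0,0,0],"delta_rot":[0,0,-1]},{"linear":[0,0,0],"delta_rot":[0,0,-1]},{"linear":[0,0,0],"delta_rot":[0,0,-1]},{"linear":[0,0,0],"delta_rot":[0,0,-1]},{"linear":[0,0,0],"delta_rot":[0,0,-1]},{"linear":[0,0,0],"delta_rot":[0,0,-1]},{"linear":[0,0,0],"delta_rot":[0,0,-0.85]}]' 0.7
python3 -c "
from h import *
st(); print(stn(-.023)); go([*stn(-.023),.21],A+np.pi/2)"
```

```text
time_s: 0.98
eef_pos: [0.2229, 0.5836, 0.2309]
orientation: [0.369, -3.119, 0.001]
ft_force: [0.7, -0.1, -0.6]
gripper_width: 0.0598
grasp_force: 0.0
t 0.97 p [0.2229 0.5836 0.2309] x [-0.972 -0.233  0.   ] y [-0.233  0.972 -0.001] z [-0.    -0.001 -1.   ] F [ 0.7 -0.1 -0.6] w 0.0598 g 0.0 q [-1.16  0.42 -0.12  1.61  0.06  1.11  0.51]
[ 0.64161689 -0.04779114]
lin total units [ -8.66 -23.72   0.71]
rot total units [-0.01 -0.    0.04]
```

```bash
python3 -m inch '[{"linear":[-0.4,-1,0],"delta_rot":[0,0,0]},{"linear":[-0.4,-1,0],"delta_rot":[0,0,0]},{"linear":[-0.4,-1,0],"delta_rot":[0,0,0]},{"linear":[-0.4,-1,0],"delta_rot":[0,0,0]},{"linear":[-0.4,-1,0],"delta_rot":[0,0,0]},{"linear":[-0.4,-1,0],"delta_rot":[0,0,0]},{"linear":[-0.4,-1,0],"delta_rot":[0,0,0]},{"linear":[-0.4,-1,0],"delta_rot":[0,0,0]},{"linear":[-0.4,-1,0],"delta_rot":[0,0,0]},{"linear":[-0.4,-1,0],"delta_rot":[0,0,0]},{"linear":[-0.4,-1,0],"delta_rot":[0,0,0]},{"linear":[-0.4,-1,0],"delta_rot":[0,0,0]},{"linear":[-0.4,-1,0],"delta_rot":[0,0,0]},{"linear":[-0.4,-1,0],"delta_rot":[0,0,0]},{"linear":[-0.4,-1,0],"delta_rot":[0,0,0]},{"linear":[-0.4,-1,0],"delta_rot":[0,0,0]},{"linear":[-0.4,-1,0],"delta_rot":[0,0,0]},{"linear":[-0.4,-1,0],"delta_rot":[0,0,0]},{"linear":[-0.4,-1,0],"delta_rot":[0,0,0]},{"linear":[-0.4,-1,0],"delta_rot":[0,0,0]}]'
python3 -c "
from h import *
st(); go([*stn(-.063),.24],A+np.pi/2)"
```

```text
time_s: 3.48
eef_pos: [0.5954, 0.0546, 0.231]
orientation: [0.365, -3.12, 0.0]
ft_force: [-0.2, 0.7, 0.3]
gripper_width: 0.0598
grasp_force: 0.0
t 3.48 p [0.5954 0.0546 0.231 ] x [-0.973 -0.231  0.001] y [-0.231  0.973 -0.   ] z [-0.001 -0.    -1.   ] F [-0.2  0.7  0.3] w 0.0598 g 0.0 q [-0.29  0.37  0.19  1.69 -0.08  1.09  1.73]
lin total units [ 0.62 -3.68 -0.3 ]
rot total units [-0.   -0.01  0.01]
```

```bash
python3 -m inch '[{"linear":[0.2,-1,0],"delta_rot":[0,0,0]},{"linear":[0.2,-1,-0.1],"delta_rot":[0,0,0]},{"linear":[0.2,-1,-0.1],"delta_rot":[0,0,0]},{"linear":[0,-0.68,-0.1],"delta_rot":[0,0,0]},{"linear":[0,0,0],"delta_rot":[0,0,0]}]'
python3 -c "
from h import *
st(); shot('wrist','w1'); print(np.round(viewer.camera_info('wrist')['world_from_camera'],3).tolist())"
```

```text
time_s: 4.1
eef_pos: [0.6033, -0.0574, 0.2403]
orientation: [0.362, -3.121, 0.001]
ft_force: [-0.2, 0.8, 0.3]
gripper_width: 0.0597
grasp_force: 0.0
t 4.1 p [ 0.6033 -0.0574  0.2403] x [-0.973 -0.229  0.   ] y [-0.229  0.973 -0.   ] z [ 0. -0. -1.] F [-0.2  0.8  0.3] w 0.0597 g 0.0 q [-0.14  0.38  0.24  1.66 -0.1   1.11  1.93]
[[-0.229, -0.939, -0.258, 0.538], [0.973, -0.221, -0.06, -0.071], [-0.001, -0.265, 0.964, 0.383], [0.0, 0.0, 0.0, 1.0]]
```

View pics/w1.png

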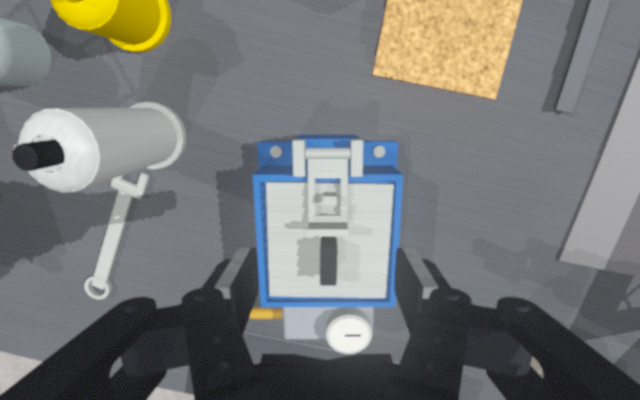

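The wrist view shows the lip corners at (256,175), (401,175), (396,306) and (261,306), the tab at (327,224) and the handle at (328,260). The mat's front corner is at (560,260).

```bash
python3 -c "
from h import *
c=world('w1',[(255.5,176),(401.5,176),(397,306),(261,306)],z=.066); m=c.mean(0)
print(np.round(c,3).tolist(),m,[np.linalg.norm(c[i]-c[(i+1)%4]).round(3) for i in range(4)])
for a,b in((0,3),(1,2)): d=c[b]-c[a]; print(np.degrees(np.arctan2(d[1],d[0])))
d=c[1]-c[0]; print(np.degrees(np.arctan2(d[1],d[0]))-90); d=c[2]-c[3]; print(np.degrees(np.arctan2(d[1],d[0]))-90)
print('tab top',world('w1',[(327,223)],z=.094),world('w1',[(327,223)]),'handle',world('w1',[(328,240),(328,283)],z=.094))
print('mat',world('w1',[(560,260),(640,62)],z=.004)); print('cork',world('w1',[(374,73),(496,98)],z=.003))
print('tall',world('w1',[(28,155)]))
print('hinge',world('w1',[(306,153),(350,153)],z=.073))
"
```

```text
[[0.613, -0.123, 0.066], [0.582, 0.009, 0.066], [0.715, 0.044, 0.066], [0.747, -0.094, 0.066]] [ 0.66405276 -0.04078078  0.066     ] [np.float64(0.136), np.float64(0.138), np.float64(0.142), np.float64(0.138)]
12.346217476155296
14.655811716475174
13.187081584569356
13.201393604906315
tab top [[ 0.63323111 -0.04984351  0.094     ]] [[ 0.63818932 -0.04865684  0.07897423]] handle [[ 0.64862411 -0.0453111   0.094     ]
 [ 0.69021612 -0.03550826  0.094     ]]
mat [[0.6449596  0.24497769 0.004     ]
 [0.41087136 0.24206718 0.004     ]]
cork [[ 0.49214406 -0.03260981  0.003     ]
 [ 0.48554862  0.10088335  0.003     ]]
tall [[ 0.6062855  -0.24868149  0.17423417]]
hinge [[ 0.58014906 -0.08158872  0.073     ]
 [ 0.57116443 -0.04323225  0.073     ]]
```

```bash
sed -i 's/SC=np.array.*/SC=np.array([.664,-.0415])/' h.py && python3 -c "
from h import *
go([*stn(-.023),.074],A+np.pi/2)"
```

```text
lin total units [-1.32  0.    5.54]
rot total units [ 0.   -0.    0.01]
```

```bash
python3 -m inch '[{"linear":[-0.66,0,0.5],"delta_rot":[0,0,0]},{"linear":[-0.66,0,1],"delta_rot":[0,0,0]},{"linear":[0,0,1],"delta_rot":[0,0,0]},{"linear":[0,0,1],"delta_rot":[0,0,0]},{"linear":[0,0,1],"delta_rot":[0,0,0]},{"linear":[0,0,0.7],"delta_rot":[0,0,0]},{"linear":[0,0,0.35],"delta_rot":[0,0,0]},{"linear":[0,0,0],"delta_rot":[0,0,0]}]'
python3 -m inch '[{"linear":[0,0,0],"delta_rot":[0,0,0]},{"linear":[0,0,0],"delta_rot":[0,0,0]},{"linear":[0,0,0],"delta_rot":[0,0,0]},{"linear":[0,0,0],"delta_rot":[0,0,0]}]' 0.2 25
python3 -c "
from h import *
st(); go([*stn(-.023),.074],A+np.pi/2)
r=.0684
P=[(-.09+r*np.cos(t+.206),r*np.sin(t+.206)) for t in np.linspace(0,1.6,13)]
print(np.round(np.diff(P,axis=0)/.03,2).tolist())"
```

```text
time_s: 5.15
eef_pos: [0.6415, -0.0467, 0.0737]
orientation: [0.365, -3.12, -0.0]
ft_force: [0.7, 1.0, 0.3]
gripper_width: 0.0592
grasp_force: 0.0
time_s: 5.65
eef_pos: [0.6422, -0.0468, 0.0744]
orientation: [-0.365, 3.119, -0.0]
ft_force: [4.6, 1.7, 1.8]
gripper_width: 0.0351
grasp_force: 26.9
t 5.65 p [ 0.6422 -0.0468  0.0744] x [-0.973 -0.231 -0.002] y [-0.231  0.973 -0.   ] z [ 0.002  0.    -1.   ] F [4.6 1.7 1.8] w 0.0351 g 26.9 q [-0.12  0.63  0.19  1.68 -0.15  0.84  1.95]
lin total units [0.02 0.01 0.01]
rot total units [-0.    0.02  0.01]
[[-0.08, 0.29], [-0.12, 0.28], [-0.16, 0.26], [-0.19, 0.24], [-0.22, 0.21], [-0.25, 0.18], [-0.27, 0.15], [-0.28, 0.11], [-0.3, 0.07], [-0.3, 0.03], [-0.3, -0.01], [-0.3, -0.05]]
```

```bash
python3 -m inch '[{"linear":[0.08,0,-0.29],"delta_rot":[0,0,0]},{"linear":[0.12,0,-0.28],"delta_rot":[0,0,0]},{"linear":[0.16,0,-0.26],"delta_rot":[0,0,0]},{"linear":[0.19,0,-0.24],"delta_rot":[0,0,0]},{"linear":[0.22,0,-0.21],"delta_rot":[0,0,0]},{"linear":[0.25,0,-0.18],"delta_rot":[0,0,0]},{"linear":[0.27,0,-0.15],"delta_rot":[0,0,0]},{"linear":[0.28,0,-0.11],"delta_rot":[0,0,0]},{"linear":[0.3,0,-0.07],"delta_rot":[0,0,0]},{"linear":[0.3,0,-0.03],"delta_rot":[0,0,0]},{"linear":[0.3,0,0.01],"delta_rot":[0,0,0]},{"linear":[0.3,0,0.05],"delta_rot":[0,0,0]},{"linear":[0,0,0],"delta_rot":[0,0,0]},{"linear":[0,0,0],"delta_rot":[0,0,0]}]'
python3 -c "
from h import *
st();shot('side','s1')
im=np.load('pics/s1.npz')['im']
cv2.imwrite('pics/crop3.png',cv2.resize(im[120:240,310:440,::-1],(650,600),interpolation=cv2.INTER_CUBIC))"
```

```text
time_s: 7.4
eef_pos: [0.5603, -0.0663, 0.1271]
orientation: [-0.365, 3.12, -0.0]
ft_force: [-1.6, -0.3, 9.4]
gripper_width: 0.0349
grasp_force: 24.8
t 7.4 p [ 0.5603 -0.0663  0.1271] x [-0.973 -0.231 -0.   ] y [-0.231  0.973 -0.   ] z [ 0. -0. -1.] F [-1.6 -0.3  9.4] w 0.0349 g 24.8 q [-0.11  0.44  0.22  1.86 -0.12  0.85  1.97]
```

View pics/crop3.png

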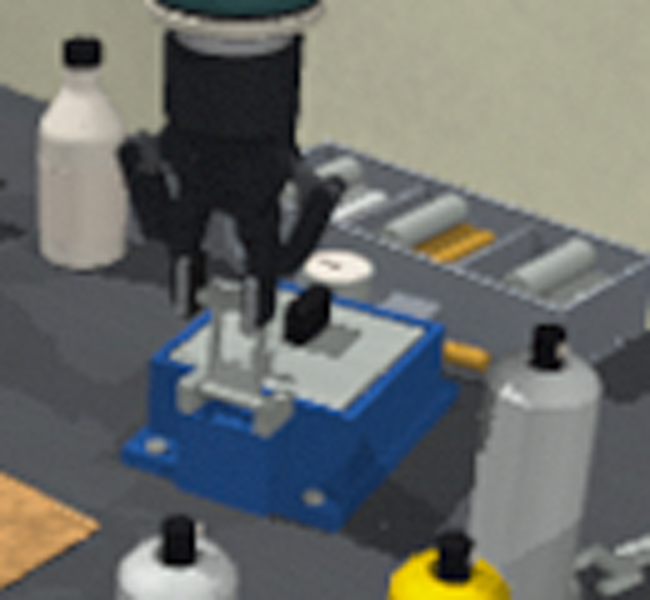

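Hasp stands about upright. Next I'll release it, rise, and take the cover handle.

```bash
python3 -m inch '[{"linear":[0,0,0],"delta_rot":[0,0,0]},{"linear":[0,0,0],"delta_rot":[0,0,0]},{"linear":[0,0,-0.5],"delta_rot":[0,0,0]},{"linear":[0,0,-1],"delta_rot":[0,0,0]},{"linear":[0,0,-0.5],"delta_rot":[0,0,0]},{"linear":[-1,0,0],"delta_rot":[0,0,0]},{"linear":[-1,0,0],"delta_rot":[0,0,0]},{"linear":[0,0,0],"delta_rot":[0,0,0]}]' 0.6
python3 -c "
from h import *
st();go([.673,-.0395,.071],A+np.pi/2)
shot('side','s2')
im=np.load('pics/s2.npz')['im']; C=cloud('s2')
m=(np.hypot(C[...,0]-.57,C[...,1]+.065)<.06)&(C[...,2]>.08)&(C[...,2]<.15)&(im.min(2)>80);print(m.sum(),C[m].min(0),C[m].max(0))
q=C[m]; e=np.array([np.cos(A),np.sin(A)]); s=(q[:,:2]-SC)@e
for z in np.arange(.08,.15,.01):
  k=abs(q[:,2]-z)<.005; print(round(z,2),k.sum(),np.round(s[k].mean(),3) if k.any() else '')"
```

```text
time_s: 8.45
eef_pos: [0.6202, -0.0515, 0.1864]
orientation: [-0.367, 3.12, -0.0]
ft_force: [-1.6, 0.3, 0.0]
gripper_width: 0.0512
grasp_force: 0.0
t 8.45 p [ 0.6202 -0.0515  0.1864] x [-0.973 -0.232 -0.   ] y [-0.232  0.973 -0.   ] z [ 0. -0. -1.] F [-1.6  0.3  0. ] w 0.0512 g 0.0 q [-0.13  0.46  0.22  1.67 -0.12  1.02  1.93]
lin total units [-1.8  -0.02  3.85]
rot total units [-0.    0.    0.02]
167 [ 0.55421169 -0.08370162  0.08011257] [ 0.61311789 -0.04387999  0.14157151]
0.08 21 -0.089
0.09 32 -0.091
0.1 16 -0.09
0.11 11 -0.089
0.12 14 -0.088
0.13 11 -0.095
0.14 62 -0.1
```

```bash
python3 -m inch '[{"linear":[-0.9,0,0],"delta_rot":[0,0,0]},{"linear":[-0.9,0,0.5],"delta_rot":[0,0,0]},{"linear":[0,0,1],"delta_rot":[0,0,0]},{"linear":[0,0,1],"delta_rot":[0,0,0]},{"linear":[0,0,0.9],"delta_rot":[0,0,0]},{"linear":[0,0,0.45],"delta_rot":[0,0,0]},{"linear":[0,0,0],"delta_rot":[0,0,0]}]'
python3 -m inch '[{"linear":[0,0,0],"delta_rot":[0,0,0]},{"linear":[0,0,0],"delta_rot":[0,0,0]},{"linear":[0,0,0],"delta_rot":[0,0,0]},{"linear":[0,0,0],"delta_rot":[0,0,0]},{"linear":[0,0,0],"delta_rot":[0,0,0]}]' 0 60
python3 -c "
from h import *
st()"
```

```text
time_s: 9.38
eef_pos: [0.671, -0.0401, 0.0709]
orientation: [0.365, -3.119, 0.0]
ft_force: [-1.2, -0.2, -0.6]
gripper_width: 0.051
grasp_force: 0.0
time_s: 10.0
eef_pos: [0.6723, -0.0399, 0.0724]
orientation: [-0.365, 3.118, -0.0]
ft_force: [-1.6, 0.2, 6.4]
gripper_width: 0.015
grasp_force: 60.3
t 10.0 p [ 0.6723 -0.0399  0.0724] x [-0.973 -0.231 -0.002] y [-0.231  0.973 -0.001] z [ 0.002 -0.    -1.   ] F [-1.6  0.2  6.4] w 0.015 g 60.3 q [-0.12  0.68  0.19  1.6  -0.16  0.87  1.94]
```

```bash
python3 -m inch '[{"linear":[0,0,-0.4],"delta_rot":[0,0,0]},{"linear":[0,0,-0.6],"delta_rot":[0,0,0]},{"linear":[0,0,-1],"delta_rot":[0,0,0]},{"linear":[0,0,-1],"delta_rot":[0,0,0]},{"linear":[0,0,-1],"delta_rot":[0,0,0]},{"linear":[0,0,-0.6],"delta_rot":[0,0,0]},{"linear":[0,0,0],"delta_rot":[0,0,0]}]'
python3 -c "
from h import *
st();go([.435,.035,.2],A+np.pi/2)"
```

```text
time_s: 10.88
eef_pos: [0.6721, -0.0398, 0.2106]
orientation: [-0.365, 3.118, -0.0]
ft_force: [0.3, -0.6, -3.6]
gripper_width: 0.0148
grasp_force: 59.0
t 10.88 p [ 0.6721 -0.0398  0.2106] x [-0.973 -0.231 -0.002] y [-0.231  0.973 -0.001] z [ 0.002 -0.    -1.   ] F [ 0.3 -0.6 -3.6] w 0.0148 g 59.0 q [-0.14  0.53  0.22  1.51 -0.12  1.11  1.91]
lin total units [7.11 4.25 0.34]
rot total units [-0.01  0.03  0.01]
```

```bash
python3 -m inch '[{"linear":[0.4,0.2,0],"delta_rot":[0,0,0]},{"linear":[0.8,0.45,0],"delta_rot":[0,0,0]},{"linear":[0.9,0.55,0],"delta_rot":[0,0,0]},{"linear":[0.9,0.55,0],"delta_rot":[0,0,0]},{"linear":[0.9,0.55,0],"delta_rot":[0,0,0]},{"linear":[0.9,0.55,0],"delta_rot":[0,0,0]},{"linear":[0.9,0.55,0],"delta_rot":[0,0,0]},{"linear":[0.8,0.45,0],"delta_rot":[0,0,0]},{"linear":[0.6,0.4,0],"delta_rot":[0,0,0]},{"linear":[0,0,0],"delta_rot":[0,0,0]},{"linear":[0,0,0],"delta_rot":[0,0,0]}]'
python3 -c "
from h import *
st();go([.435,.035,.016],A+np.pi/2)"
```

```text
time_s: 12.25
eef_pos: [0.4347, 0.0349, 0.2087]
orientation: [0.365, -3.12, 0.0]
ft_force: [0.3, 0.2, -2.6]
gripper_width: 0.0149
grasp_force: 58.9
t 12.25 p [0.4347 0.0349 0.2087] x [-0.973 -0.231  0.   ] y [-0.231  0.973 -0.   ] z [-0. -0. -1.] F [ 0.3  0.2 -2.6] w 0.0149 g 58.9 q [-0.33  0.1   0.19  2.09 -0.02  0.95  1.68]
lin total units [-0.01  0.    6.42]
rot total units [-0.   -0.    0.01]
```

```bash
python3 -m inch '[{"linear":[0,0,0.6],"delta_rot":[0,0,0]},{"linear":[0,0,1],"delta_rot":[0,0,0]},{"linear":[0,0,1],"delta_rot":[0,0,0]},{"linear":[0,0,1],"delta_rot":[0,0,0]},{"linear":[0,0,1],"delta_rot":[0,0,0]},{"linear":[0,0,1],"delta_rot":[0,0,0]},{"linear":[0,0,0.5],"delta_rot":[0,0,0]},{"linear":[0,0,0.2],"delta_rot":[0,0,0]},{"linear":[0,0,0.1],"delta_rot":[0,0,0]},{"linear":[0,0,0],"delta_rot":[0,0,0]},{"linear":[0,0,0],"delta_rot":[0,0,0]}]'
python3 -c "
from h import *
st()"
```

```text
time_s: 13.62
eef_pos: [0.4353, 0.0351, 0.0176]
orientation: [-0.365, 3.119, -0.0]
ft_force: [-0.1, 0.1, -2.9]
gripper_width: 0.0151
grasp_force: 58.8
t 13.62 p [0.4353 0.0351 0.0176] x [-0.973 -0.231 -0.001] y [-0.231  0.973 -0.   ] z [ 0.001  0.    -1.   ] F [-0.1  0.1 -2.9] w 0.0151 g 58.8 q [-0.27  0.45  0.14  2.22 -0.13  0.48  1.77]
```

```bash
python3 -m inch '[{"linear":[0,0,0.08],"delta_rot":[0,0,0]},{"linear":[0,0,0],"delta_rot":[0,0,0]},{"linear":[0,0,0],"delta_rot":[0,0,0]}]'
python3 -m inch '[{"linear":[0,0,0],"delta_rot":[0,0,0]},{"linear":[0,0,0],"delta_rot":[0,0,0]},{"linear":[0,0,0],"delta_rot":[0,0,0]},{"linear":[0,0,-0.3],"delta_rot":[0,0,0]},{"linear":[0,0,-1],"delta_rot":[0,0,0]},{"linear":[0,0,-1],"delta_rot":[0,0,0]},{"linear":[0,0,-1],"delta_rot":[0,0,0]},{"linear":[0,0,-1],"delta_rot":[0,0,0]},{"linear":[0,0,-1],"delta_rot":[0,0,0]},{"linear":[0,0,-1],"delta_rot":[0,0,0]},{"linear":[0,0,-1],"delta_rot":[0,0,0]}]' 0.5
python3 -c "
from h import *
st(); shot('wrist','w2');shot('side','s3');shot('scene','c3')"
```

```text
time_s: 14.0
eef_pos: [0.4353, 0.0351, 0.0153]
orientation: [-0.365, 3.119, 0.0]
ft_force: [-3.2, 0.2, 16.4]
gripper_width: 0.015
grasp_force: 61.5
time_s: 15.38
eef_pos: [0.4346, 0.0349, 0.2353]
orientation: [-0.365, 3.12, -0.0]
ft_force: [-0.3, -0.6, -0.6]
gripper_width: 0.0426
grasp_force: 0.0
t 15.38 p [0.4346 0.0349 0.2353] x [-0.973 -0.231 -0.   ] y [-0.231  0.973 -0.   ] z [ 0.  0. -1.] F [-0.3 -0.6 -0.6] w 0.0426 g 0.0 q [-0.34  0.07  0.2   2.06 -0.02  1.02  1.67]
```

View pics/c3.png

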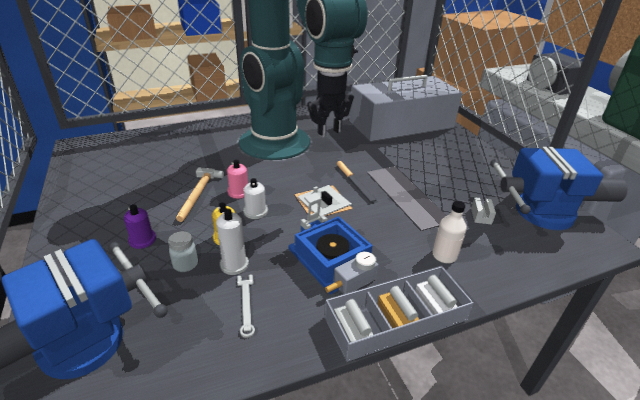

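The cover lies on the cork and the well is open. The tall can has been knocked to about (231,245), close to the yellow one. I'll remeasure.

```bash
cat >> h.py <<'E'
def can(fn,c,zlo,zhi,rad=.033,grey=True):
    C=cloud(fn); im=np.load(f'pics/{fn}.npz')['im'].astype(int)
    m=(C[...,2]>zlo)&(C[...,2]<zhi)&(np.hypot(C[...,0]-c[0],C[...,1]-c[1])<.06)
    if grey: m&=(im.max(2)-im.min(2)<40)&(im.min(2)>60)
    q=C[m][:,:2]
    from scipy.optimize import least_squares
    r=least_squares(lambda p:np.hypot(q[:,0]-p[0],q[:,1]-p[1])-.030,[c[0],c[1]],loss='soft_l1',f_scale=.003)
    return m.sum(),np.round(r.x,4)
E
python3 - <<'E'
from h import *
print('tallpts',world('c3',[(229,210),(231,250)]),world('s3',[(417,190)]))
C=cloud('c3')
for f in('c3','s3'):
    C=cloud(f); im=np.load(f'pics/{f}.npz')['im'].astype(int)
    m=(C[...,2]>.155)&(C[...,2]<.185)&(np.hypot(C[...,0]-.6,C[...,1]+.26)<.12); print(f,m.sum(),np.round(C[m].mean(0),3),np.round(np.ptp(C[m],axis=0),3))
    c0=C[m].mean(0)
    print(can(f,c0,.04,.13)); print('short',can(f,(.405,-.183),.03,.075))
    cov=(np.hypot(C[...,0]-.435,C[...,1]-.033)<.05)&(im.sum(2)<90)&(C[...,2]>.015)&(C[...,2]<.05); print('handle',cov.sum(),C[cov].mean(0))
print('yellow',can('c3',(.50,-.28),.03,.08,grey=False))
m=world('c3',[(368,171),(387,167),(438,223),(419,230)],z=.004);print(np.round(m,3))
E
```

```text
tallpts [[ 0.6022874  -0.28035706  0.17593902]
 [ 0.63127211 -0.29111167  0.07984281]] [[ 0.82409659 -0.11838879  0.02498575]]
c3 129 [ 0.606 -0.285  0.164] [0.034 0.04  0.022]
(np.int64(683), array([ 0.6006, -0.2838]))
short (np.int64(262), array([ 0.403 , -0.1789]))
handle 79 [0.44523045 0.03248702 0.02940807]
s3 66 [ 0.595 -0.287  0.167] [0.024 0.026 0.02 ]
(np.int64(673), array([ 0.5996, -0.2852]))
short (np.int64(337), array([ 0.4028, -0.1787]))
handle 84 [0.43225171 0.02867349 0.02779817]
yellow (np.int64(43), array([ 0.4911, -0.2813]))
[[0.315 0.243 0.004]
 [0.313 0.319 0.004]
 [0.637 0.307 0.004]
 [0.645 0.237 0.004]]
```

View pics/s3.png

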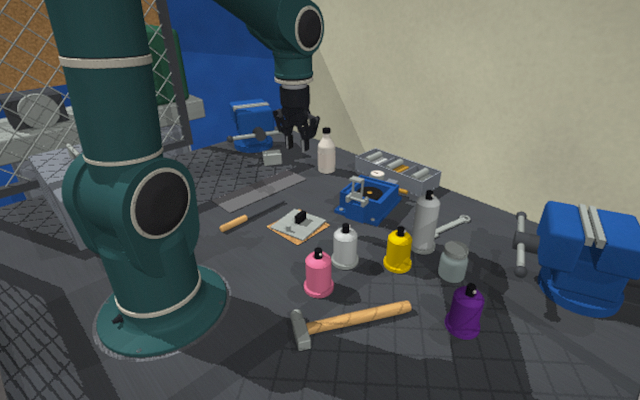

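Run:
```python
from h import *
go([.602,-.2845,.235],A+np.pi/2)
for f in('c3','s3','scene0'):
    C=cloud(f)
    for a in np.arange(.22,.40,.01):
        m=(C[...,0]>.38)&(C[...,0]<.56)&(abs(C[...,1]-a)<.005)&(abs(C[...,2])<.015); print(f,round(a,2),m.sum(),round(float(np.median(C[m][:,2]))*1000,1),end='; ')
    print()
im=np.load('pics/c3.npz')['im']
cv2.imwrite('pics/crop4.png',cv2.resize(im[140:260,330:490,::-1],(800,600),interpolation=cv2.INTER_CUBIC))
print(can('scene0',(.607,-.252),.04,.13),can('side0',(.607,-.252),.04,.13),can('scene0',(.405,-.18),.03,.075),can('side0',(.405,-.18),.03,.075))
```

```text
lin total units [ -2.95 -11.65   0.02]
rot total units [0.   0.03 0.01]
c3 0.22 107 0.3; c3 0.23 99 -0.2; c3 0.24 136 1.6; c3 0.25 108 4.1; c3 0.26 95 4.2; c3 0.27 110 4.1; c3 0.28 95 4.4; c3 0.29 103 4.0; c3 0.3 103 4.3; c3 0.31 97 4.1; c3 0.32 98 4.2; c3 0.33 96 4.1; c3 0.34 99 4.2; c3 0.35 56 3.4; c3 0.36 94 0.7; c3 0.37 92 0.2; c3 0.38 92 0.2; c3 0.39 96 -0.1; 
s3 0.22 80 -2.1; s3 0.23 81 -2.0; s3 0.24 118 0.1; s3 0.25 70 2.4; s3 0.26 80 2.0; s3 0.27 74 2.1; s3 0.28 69 2.3; s3 0.29 69 2.1; s3 0.3 72 2.0; s3 0.31 71 2.3; s3 0.32 68 1.8; s3 0.33 65 1.8; s3 0.34 66 1.6; s3 0.35 34 1.3; s3 0.36 51 -2.1; s3 0.37 65 -2.2; s3 0.38 62 -2.3; s3 0.39 64 -2.1; 
scene0 0.22 110 0.5; scene0 0.23 104 0.4; scene0 0.24 137 1.7; scene0 0.25 98 4.0; scene0 0.26 106 4.1; scene0 0.27 103 4.3; scene0 0.28 96 4.1; scene0 0.29 107 4.0; scene0 0.3 95 4.4; scene0 0.31 104 4.4; scene0 0.32 96 4.3; scene0 0.33 99 4.3; scene0 0.34 94 4.0; scene0 0.35 60 3.4; scene0 0.36 92 0.3; scene0 0.37 93 0.2; scene0 0.38 92 -0.1; scene0 0.39 98 0.3; 
(np.int64(661), array([ 0.6069, -0.2504])) (np.int64(625), array([ 0.6069, -0.2511])) (np.int64(260), array([ 0.4029, -0.1789])) (np.int64(328), array([ 0.4027, -0.1788]))
```

View pics/crop4.png

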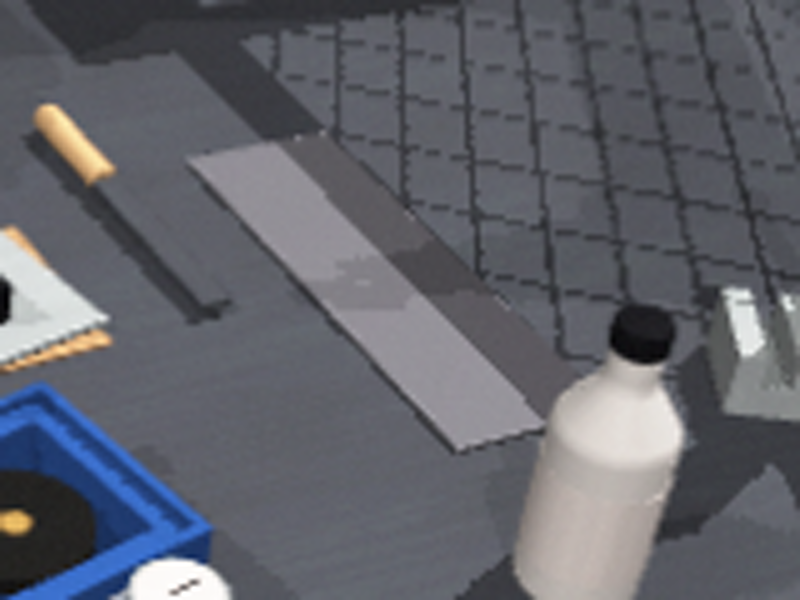

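The mat spans y 0.243 to 0.352, so its centre is (0.482, 0.298). Now for the tall can.

```bash
python3 -m inch '[{"linear":[-0.1,-0.5,0],"delta_rot":[0,0,0]},{"linear":[-0.25,-1,0],"delta_rot":[0,0,0]},{"linear":[-0.25,-1,0],"delta_rot":[0,0,0]},{"linear":[-0.25,-1,0],"delta_rot":[0,0,0]},{"linear":[-0.25,-1,0],"delta_rot":[0,0,0]},{"linear":[-0.25,-1,0],"delta_rot":[0,0,0]},{"linear":[-0.25,-1,0],"delta_rot":[0,0,0]},{"linear":[-0.25,-1,0],"delta_rot":[0,0,0]},{"linear":[-0.25,-1,0],"delta_rot":[0,0,0]},{"linear":[-0.25,-1,0],"delta_rot":[0,0,0]},{"linear":[-0.25,-1,0],"delta_rot":[0,0,0]},{"linear":[-0.25,-0.9,0],"delta_rot":[0,0,0]},{"linear":[-0.05,-0.25,0],"delta_rot":[0,0,0]},{"linear":[0,0,0],"delta_rot":[0,0,0]},{"linear":[0,0,0],"delta_rot":[0,0,0]}]' 1
python3 -c "
from h import *
st(); shot('wrist','w3'); shot('scene','c4'); print(can('c4',(.6,-.2845),.04,.13),can('w3',(.6,-.2845),.04,.14))
go([.600,-.2845,.110],A+np.pi/2)"
```

```text
time_s: 17.4
eef_pos: [0.6, -0.2843, 0.2335]
orientation: [0.366, -3.12, -0.001]
ft_force: [-0.1, -0.2, 0.3]
gripper_width: 0.0856
grasp_force: 0.0
t 17.4 p [ 0.6    -0.2843  0.2335] x [-0.973 -0.231  0.   ] y [-0.231  0.973  0.   ] z [-0.  0. -1.] F [-0.1 -0.2  0.3] w 0.0856 g 0.0 q [ 0.14  0.51  0.37  1.51 -0.19  1.16  2.35]
(np.int64(674), array([ 0.6006, -0.2837])) (np.int64(885), array([ 0.6016, -0.2851]))
lin total units [ 0.01 -0.01  4.13]
rot total units [0.   0.   0.02]
```

```bash
python3 -m inch '[{"linear":[0,0,0.6],"delta_rot":[0,0,0]},{"linear":[0,0,0.9],"delta_rot":[0,0,0]},{"linear":[0,0,0.9],"delta_rot":[0,0,0]},{"linear":[0,0,0.9],"delta_rot":[0,0,0]},{"linear":[0,0,0.6],"delta_rot":[0,0,0]},{"linear":[0,0,0.25],"delta_rot":[0,0,0]},{"linear":[0,0,0],"delta_rot":[0,0,0]}]'
python3 -m inch '[{"linear":[0,0,0],"delta_rot":[0,0,0]},{"linear":[0,0,0],"delta_rot":[0,0,0]},{"linear":[0,0,0],"delta_rot":[0,0,0]},{"linear":[0,0,0],"delta_rot":[0,0,0]}]' 0 90
python3 -c "
from h import *
st()"
```

```text
time_s: 18.38
eef_pos: [0.6003, -0.2849, 0.1092]
orientation: [0.365, -3.12, 0.0]
ft_force: [-0.4, 0.0, 0.4]
gripper_width: 0.0853
grasp_force: 0.0
time_s: 18.88
eef_pos: [0.6007, -0.2851, 0.1106]
orientation: [-0.365, 3.119, -0.001]
ft_force: [-2.7, 1.6, 9.9]
gripper_width: 0.0578
grasp_force: 96.5
t 18.88 p [ 0.6007 -0.2851  0.1106] x [-0.973 -0.231 -0.001] y [-0.231  0.973 -0.001] z [ 0.002 -0.001 -1.   ] F [-2.7  1.6  9.9] w 0.0578 g 96.5 q [ 0.16  0.63  0.34  1.61 -0.25  0.94  2.39]
```

```bash
python3 -m inch '[{"linear":[0,0,-0.5],"delta_rot":[0,0,0]},{"linear":[0,0,-1],"delta_rot":[0,0,0]},{"linear":[0,0,-1],"delta_rot":[0,0,0]},{"linear":[0,0,-0.8],"delta_rot":[0,0,0]},{"linear":[0,0,0],"delta_rot":[0,0,0]}]'
python3 -c "
from h import *
st(); go([*SC,.21],A+np.pi/2)"
```

```text
time_s: 19.5
eef_pos: [0.6009, -0.2853, 0.2104]
orientation: [-0.365, 3.117, -0.002]
ft_force: [0.2, -0.2, -6.7]
gripper_width: 0.0586
grasp_force: 98.7
t 19.5 p [ 0.6009 -0.2853  0.2104] x [-0.973 -0.231 -0.003] y [-0.231  0.973 -0.002] z [ 0.003 -0.001 -1.   ] F [ 0.2 -0.2 -6.7] w 0.0586 g 98.7 q [ 0.14  0.53  0.37  1.54 -0.2   1.11  2.36]
lin total units [-3.92  7.42  0.01]
rot total units [-0.02  0.03  0.01]
```

```bash
python3 -m inch '[{"linear":[-0.25,0.5,0],"delta_rot":[0,0,0]},{"linear":[-0.45,0.9,0],"delta_rot":[0,0,0]},{"linear":[-0.5,0.95,0],"delta_rot":[0,0,0]},{"linear":[-0.5,0.95,0],"delta_rot":[0,0,0]},{"linear":[-0.5,0.95,0],"delta_rot":[0,0,0]},{"linear":[-0.5,0.95,0],"delta_rot":[0,0,0]},{"linear":[-0.5,0.95,0],"delta_rot":[0,0,0]},{"linear":[-0.45,0.8,0],"delta_rot":[0,0,0]},{"linear":[-0.25,0.45,0],"delta_rot":[0,0,0]},{"linear":[0,0,0],"delta_rot":[0,0,0]},{"linear":[0,0,0],"delta_rot":[0,0,0]}]'
python3 -c "
from h import *
st(); go([*SC,.150],A+np.pi/2); shot('side','s4'); shot('scene','c5')
for f in('s4','c5'): print(can(f,SC,.12,.21))
C=cloud('c5')"
```

```text
time_s: 20.88
eef_pos: [0.6624, -0.0431, 0.2079]
orientation: [0.363, -3.12, 0.001]
ft_force: [-0.7, -1.2, -6.7]
gripper_width: 0.0579
grasp_force: 98.6
t 20.88 p [ 0.6624 -0.0431  0.2079] x [-0.973 -0.23   0.001] y [-0.23   0.973 -0.001] z [-0.001 -0.001 -1.   ] F [-0.7 -1.2 -6.7] w 0.0579 g 98.6 q [-0.21  0.52  0.32  1.54 -0.18  1.11  1.96]
lin total units [-0.07  0.04  1.93]
rot total units [-0.01 -0.01 -0.  ]
(np.int64(539), array([ 0.6611, -0.0432]))
(np.int64(753), array([ 0.6616, -0.0433]))
```

```bash
python3 -m inch '[{"linear":[-0.08,0.05,0.3],"delta_rot":[0,0,0]},{"linear":[0,0,0.6],"delta_rot":[0,0,0]},{"linear":[0,0,0.5],"delta_rot":[0,0,0]},{"linear":[0,0,0.3],"delta_rot":[0,0,0]},{"linear":[0,0,0.2],"delta_rot":[0,0,0]},{"linear":[0,0,0.15],"delta_rot":[0,0,0]},{"linear":[0,0,0.1],"delta_rot":[0,0,0]},{"linear":[0,0,0],"delta_rot":[0,0,0]}]'
python3 -c "
from h import *
st()"
```

```text
time_s: 21.98
eef_pos: [0.6654, -0.0397, 0.1456]
orientation: [-0.365, 3.118, 0.001]
ft_force: [-9.5, 2.6, 18.7]
gripper_width: 0.0579
grasp_force: 102.0
t 21.98 p [ 0.6654 -0.0397  0.1456] x [-0.973 -0.231 -0.002] y [-0.231  0.973  0.   ] z [ 0.002  0.001 -1.   ] F [-9.5  2.6 18.7] w 0.0579 g 102.0 q [-0.2   0.59  0.3   1.59 -0.2   0.99  1.97]
```

```bash
python3 -m inch '[{"linear":[0,0,0.05],"delta_rot":[0,0,0]},{"linear":[0,0,0],"delta_rot":[0,0,0]},{"linear":[0,0,0],"delta_rot":[0,0,0]},{"linear":[0,0,0],"delta_rot":[0,0,0]},{"linear":[0,0,0],"delta_rot":[0,0,0]},{"linear":[0,0,0],"delta_rot":[0,0,0]},{"linear":[0,0,0],"delta_rot":[0,0,0]},{"linear":[0,0,0],"delta_rot":[0,0,0]},{"linear":[0,0,0],"delta_rot":[0,0,0]},{"linear":[0,0,0],"delta_rot":[0,0,0]}]'
python3 -c "
from h import *
st(); shot('scene','c6');
C=cloud('c6');im=np.load('pics/c6.npz')['im'].astype(int)
print(can('c6',SC,.09,.16))
for f in ('c5','c6'):
  C=cloud(f); m=(np.hypot(C[...,0]-SC[0],C[...,1]-SC[1])<.04)&(C[...,2]>.13);im=np.load(f'pics/{f}.npz')['im'].astype(int); g=m&(im.min(2)>90); print(f,np.percentile(C[g][:,2],[90,98]))"
```

```text
time_s: 23.22
eef_pos: [0.6659, -0.0397, 0.1455]
orientation: [-0.365, 3.117, 0.001]
ft_force: [-13.6, 3.3, 33.4]
gripper_width: 0.058
grasp_force: 103.4
t 23.23 p [ 0.6659 -0.0397  0.1455] x [-0.973 -0.231 -0.003] y [-0.231  0.973  0.   ] z [ 0.003  0.001 -1.   ] F [-13.6   3.3  33.4] w 0.058 g 103.4 q [-0.2   0.59  0.3   1.59 -0.2   0.99  1.97]
(np.int64(528), array([ 0.6645, -0.0399]))
c5 [0.25121317 0.38701518]
c6 [0.19082239 0.32370615]
```

Bottomed out (z steady, 33 N) for over a second. Next is the mat.

```bash
python3 -m inch '[{"linear":[0,0,-0.3],"delta_rot":[0,0,0]},{"linear":[0,0,-0.6],"delta_rot":[0,0,0]},{"linear":[0,0,-0.8],"delta_rot":[0,0,0]},{"linear":[0,0,-0.6],"delta_rot":[0,0,0]},{"linear":[0,0,0],"delta_rot":[0,0,0]}]'
python3 -c "
from h import *
st(); go([.56,.297,.21],A+np.pi/2)"
```

```text
time_s: 23.9
eef_pos: [0.6656, -0.04, 0.2127]
orientation: [-0.365, 3.118, -0.001]
ft_force: [0.4, -0.3, -7.7]
gripper_width: 0.0582
grasp_force: 98.8
t 23.9 p [ 0.6656 -0.04    0.2127] x [-0.973 -0.231 -0.003] y [-0.231  0.973 -0.001] z [ 0.003 -0.    -1.   ] F [ 0.4 -0.3 -7.7] w 0.0582 g 98.8 q [-0.21  0.52  0.32  1.53 -0.18  1.11  1.95]
lin total units [ 0.83 11.74  0.08]
rot total units [-0.01  0.03  0.01]
```

```bash
python3 -m inch '[{"linear":[0.04,0.5,0],"delta_rot":[0,0,0]},{"linear":[0.07,0.9,0],"delta_rot":[0,0,0]},{"linear":[0.07,1,0],"delta_rot":[0,0,0]},{"linear":[0.07,1,0],"delta_rot":[0,0,0]},{"linear":[0.07,1,0],"delta_rot":[0,0,0]},{"linear":[0.07,1,0],"delta_rot":[0,0,0]},{"linear":[0.07,1,0],"delta_rot":[0,0,0]},{"linear":[0.07,1,0],"delta_rot":[0,0,0]},{"linear":[0.07,1,0],"delta_rot":[0,0,0]},{"linear":[0.07,1,0],"delta_rot":[0,0,0]},{"linear":[0.07,1,0],"delta_rot":[0,0,0]},{"linear":[0.07,0.9,0],"delta_rot":[0,0,0]},{"linear":[0.04,0.45,0],"delta_rot":[0,0,0]},{"linear":[0,0,0],"delta_rot":[0,0,0]}]'
python3 -c "
from h import *
st(); go([.56,.297,.1155],A+np.pi/2)"
```

```text
time_s: 25.65
eef_pos: [0.5578, 0.298, 0.2106]
orientation: [0.368, -3.119, 0.0]
ft_force: [0.4, -0.9, -6.7]
gripper_width: 0.0581
grasp_force: 98.9
t 25.65 p [0.5578 0.298  0.2106] x [-0.973 -0.232  0.001] y [-0.232  0.973 -0.   ] z [-0.001 -0.    -1.   ] F [ 0.4 -0.9 -6.7] w 0.0581 g 98.9 q [-0.71  0.46  0.24  1.62 -0.12  1.08  1.36]
lin total units [-0.07 -0.05  3.17]
rot total units [-0.   -0.01  0.03]
```

```bash
python3 -m inch '[{"linear":[0,0,0.5],"delta_rot":[0,0,0]},{"linear":[0,0,0.8],"delta_rot":[0,0,0]},{"linear":[0,0,0.8],"delta_rot":[0,0,0]},{"linear":[0,0,0.6],"delta_rot":[0,0,0]},{"linear":[0,0,0.3],"delta_rot":[0,0,0]},{"linear":[0,0,0.12],"delta_rot":[0,0,0]},{"linear":[0,0,0.06],"delta_rot":[0,0,0]},{"linear":[0,0,0],"delta_rot":[0,0,0]}]'
python3 -c "
from h import *
st()"
```

```text
time_s: 26.65
eef_pos: [0.5588, 0.2973, 0.1162]
orientation: [-0.365, 3.12, 0.0]
ft_force: [0.0, -0.4, -6.1]
gripper_width: 0.0582
grasp_force: 99.1
t 26.65 p [0.5588 0.2973 0.1162] x [-0.973 -0.231 -0.001] y [-0.231  0.973  0.   ] z [ 0.001  0.    -1.   ] F [ 0.  -0.4 -6.1] w 0.0582 g 99.1 q [-0.7   0.56  0.22  1.69 -0.15  0.9   1.38]
```

```bash
python3 -m inch '[{"linear":[0,0,0.06],"delta_rot":[0,0,0]},{"linear":[0,0,0],"delta_rot":[0,0,0]}]'
python3 -m inch '[{"linear":[0,0,0],"delta_rot":[0,0,0]},{"linear":[0,0,0],"delta_rot":[0,0,0]},{"linear":[0,0,0],"delta_rot":[0,0,0]},{"linear":[0,0,-0.3],"delta_rot":[0,0,0]},{"linear":[0,0,-1],"delta_rot":[0,0,0]},{"linear":[0,0,-1],"delta_rot":[0,0,0]},{"linear":[0,0,-1],"delta_rot":[0,0,0]},{"linear":[0,0,-0.8],"delta_rot":[0,0,0]},{"linear":[0,0,0],"delta_rot":[0,0,0]}]' 1
python3 -c "
from h import *
st(); shot('scene','c7'); shot('side','s7')
for f in('c7','s7'): print(can(f,(.559,.297),.04,.13),can(f,(.403,-.179),.03,.075))
go([.403,-.179,.22],A+np.pi/2)"
```

```text
time_s: 26.9
eef_pos: [0.559, 0.2975, 0.1147]
orientation: [-0.365, 3.119, 0.001]
ft_force: [-2.0, 0.1, 1.2]
gripper_width: 0.0577
grasp_force: 99.7
time_s: 28.02
eef_pos: [0.5594, 0.2975, 0.2395]
orientation: [-0.365, 3.117, 0.002]
ft_force: [-0.1, 0.1, -0.6]
gripper_width: 0.0854
grasp_force: 0.0
t 28.02 p [0.5594 0.2975 0.2395] x [-0.973 -0.231 -0.003] y [-0.231  0.973  0.001] z [ 0.003  0.002 -1.   ] F [-0.1  0.1 -0.6] w 0.0854 g 0.0 q [-0.72  0.43  0.24  1.59 -0.11  1.13  1.36]
(np.int64(543), array([0.5587, 0.2983])) (np.int64(259), array([ 0.403 , -0.1788]))
(np.int64(393), array([0.5572, 0.2976])) (np.int64(340), array([ 0.4029, -0.1786]))
lin total units [  8.71 -14.25   0.57]
rot total units [0.   0.   0.01]
```

The tall can stands on the mat at (0.558, 0.298). On to the short can.

```bash
python3 -m inch '[{"linear":[0.3,-0.5,0],"delta_rot":[0,0,0]},{"linear":[0.6,-0.97,0],"delta_rot":[0,0,0]},{"linear":[0.6,-0.97,0],"delta_rot":[0,0,0]},{"linear":[0.6,-0.97,0],"delta_rot":[0,0,0]},{"linear":[0.6,-0.97,0],"delta_rot":[0,0,0]},{"linear":[0.6,-0.97,0],"delta_rot":[0,0,0]},{"linear":[0.6,-0.97,0],"delta_rot":[0,0,0]},{"linear":[0.6,-0.97,0],"delta_rot":[0,0,0]},{"linear":[0.6,-0.97,0],"delta_rot":[0,0,0]},{"linear":[0.6,-0.97,0],"delta_rot":[0,0,0]},{"linear":[0.6,-0.97,0],"delta_rot":[0,0,0]},{"linear":[0.6,-0.97,0],"delta_rot":[0,0,0]},{"linear":[0.6,-0.97,0],"delta_rot":[0,0,0]},{"linear":[0.6,-0.97,0],"delta_rot":[0,0,0]},{"linear":[0.6,-0.97,0],"delta_rot":[0,0,0]},{"linear":[0.3,-0.3,0],"delta_rot":[0,0,0]},{"linear":[0,0,0],"delta_rot":[0,0,0]},{"linear":[0,0,0],"delta_rot":[0,0,0]}]'
python3 -c "
from h import *
st(); shot('scene','c8'); print(can('c8',(.403,-.179),.03,.075)); go([.403,-.179,.051],A+np.pi/2)"
```

```text
time_s: 30.38
eef_pos: [0.3957, -0.184, 0.2369]
orientation: [0.367, -3.12, -0.0]
ft_force: [0.6, 0.3, 0.2]
gripper_width: 0.0855
grasp_force: 0.0
t 30.38 p [ 0.3957 -0.184   0.2369] x [-0.973 -0.232  0.   ] y [-0.232  0.973  0.   ] z [-0.  0. -1.] F [0.6 0.3 0.2] w 0.0855 g 0.0 q [-0.18  0.07  0.58  2.07 -0.04  1.02  2.22]
(np.int64(266), array([ 0.4031, -0.1791]))
lin total units [-0.27  0.1   6.2 ]
rot total units [ 0.   -0.    0.03]
```

```bash
python3 -m inch '[{"linear":[-0.27,0.1,0.3],"delta_rot":[0,0,0]},{"linear":[0,0,1],"delta_rot":[0,0,0]},{"linear":[0,0,1],"delta_rot":[0,0,0]},{"linear":[0,0,0.9],"delta_rot":[0,0,0]},{"linear":[0,0,0.9],"delta_rot":[0,0,0]},{"linear":[0,0,0.9],"delta_rot":[0,0,0]},{"linear":[0,0,0.7],"delta_rot":[0,0,0]},{"linear":[0,0,0.4],"delta_rot":[0,0,0]},{"linear":[0,0,0.1],"delta_rot":[0,0,0]},{"linear":[0,0,0],"delta_rot":[0,0,0]}]'
python3 -c "
from h import *
st()"
python3 -m inch '[{"linear":[0,0,0],"delta_rot":[0,0,0]},{"linear":[0,0,0],"delta_rot":[0,0,0]},{"linear":[0,0,0],"delta_rot":[0,0,0]},{"linear":[0,0,0],"delta_rot":[0,0,0]}]' 0 90
```

```text
time_s: 31.68
eef_pos: [0.403, -0.1801, 0.0513]
orientation: [-0.365, 3.12, -0.0]
ft_force: [0.4, -0.7, 0.2]
gripper_width: 0.0854
grasp_force: 0.0
t 31.68 p [ 0.403  -0.1801  0.0513] x [-0.973 -0.231 -0.   ] y [-0.231  0.973 -0.   ] z [ 0. -0. -1.] F [ 0.4 -0.7  0.2] w 0.0854 g 0.0 q [-0.05  0.42  0.47  2.2  -0.34  0.59  2.47]
time_s: 32.17
eef_pos: [0.4031, -0.18, 0.0519]
orientation: [-0.365, 3.119, 0.0]
ft_force: [-4.8, 3.8, 18.0]
gripper_width: 0.0582
grasp_force: 92.2
```

```bash
python3 -m inch '[{"linear":[0,0,-0.5],"delta_rot":[0,0,0]},{"linear":[0,0,-1],"delta_rot":[0,0,0]},{"linear":[0,0,-1],"delta_rot":[0,0,0]},{"linear":[0,0,-1],"delta_rot":[0,0,0]},{"linear":[0,0,-1],"delta_rot":[0,0,0]},{"linear":[0,0,-1],"delta_rot":[0,0,0]},{"linear":[0,0,-0.6],"delta_rot":[0,0,0]},{"linear":[0,0,0],"delta_rot":[0,0,0]}]'
python3 -c "
from h import *
st(); go([*SC,.23],A+np.pi/2)"
```

```text
time_s: 33.17
eef_pos: [0.403, -0.1803, 0.2354]
orientation: [-0.365, 3.118, -0.001]
ft_force: [0.7, 0.1, -4.2]
gripper_width: 0.058
grasp_force: 97.1
t 33.17 p [ 0.403  -0.1803  0.2354] x [-0.973 -0.231 -0.003] y [-0.231  0.973 -0.001] z [ 0.003 -0.    -1.   ] F [ 0.7  0.1 -4.2] w 0.058 g 97.1 q [-0.22  0.08  0.6   2.06 -0.05  1.02  2.21]
lin total units [-9.53  2.49  0.2 ]
rot total units [-0.01  0.03  0.01]
```

```bash
python3 -m inch '[{"linear":[-0.5,0.1,0],"delta_rot":[0,0,0]},{"linear":[-0.95,0.25,0],"delta_rot":[0,0,0]},{"linear":[-0.95,0.25,0],"delta_rot":[0,0,0]},{"linear":[-0.95,0.25,0],"delta_rot":[0,0,0]},{"linear":[-0.95,0.25,0],"delta_rot":[0,0,0]},{"linear":[-0.95,0.25,0],"delta_rot":[0,0,0]},{"linear":[-0.95,0.25,0],"delta_rot":[0,0,0]},{"linear":[-0.95,0.25,0],"delta_rot":[0,0,0]},{"linear":[-0.95,0.25,0],"delta_rot":[0,0,0]},{"linear":[-0.95,0.25,0],"delta_rot":[0,0,0]},{"linear":[-0.5,0.15,0],"delta_rot":[0,0,0]},{"linear":[0,0,0],"delta_rot":[0,0,0]},{"linear":[0,0,0],"delta_rot":[0,0,0]}]'
python3 -c "
from h import *
st(); go([*SC,.088],A+np.pi/2); shot('side','s8'); shot('scene','c9')
for f in('s8','c9'): print(can(f,SC,.20,.25))"
```

```text
time_s: 34.8
eef_pos: [0.6635, -0.0417, 0.2337]
orientation: [0.364, -3.12, 0.0]
ft_force: [0.0, 0.2, -3.1]
gripper_width: 0.0585
grasp_force: 97.1
t 34.8 p [ 0.6635 -0.0417  0.2337] x [-0.973 -0.23   0.001] y [-0.23   0.973 -0.   ] z [-0.001 -0.    -1.   ] F [ 0.   0.2 -3.1] w 0.0585 g 97.1 q [-0.31  0.52  0.48  1.51 -0.25  1.16  2.01]
lin total units [-0.02  0.    4.86]
rot total units [-0.   -0.01 -0.  ]
(np.int64(339), array([ 0.6632, -0.0416]))
(np.int64(454), array([ 0.664 , -0.0414]))
```

```bash
python3 -m inch '[{"linear":[0,0,0.4],"delta_rot":[0,0,0]},{"linear":[0,0,0.8],"delta_rot":[0,0,0]},{"linear":[0,0,0.9],"delta_rot":[0,0,0]},{"linear":[0,0,0.9],"delta_rot":[0,0,0]},{"linear":[0,0,0.7],"delta_rot":[0,0,0]},{"linear":[0,0,0.4],"delta_rot":[0,0,0]},{"linear":[0,0,0.3],"delta_rot":[0,0,0]},{"linear":[0,0,0.2],"delta_rot":[0,0,0]},{"linear":[0,0,0.15],"delta_rot":[0,0,0]},{"linear":[0,0,0.1],"delta_rot":[0,0,0]},{"linear":[0,0,0],"delta_rot":[0,0,0]}]'
python3 -c "
from h import *
st()"
```

```text
time_s: 36.28
eef_pos: [0.6646, -0.041, 0.0895]
orientation: [-0.365, 3.119, -0.0]
ft_force: [-6.5, 1.3, 10.0]
gripper_width: 0.0578
grasp_force: 97.8
t 36.27 p [ 0.6646 -0.041   0.0895] x [-0.973 -0.231 -0.001] y [-0.231  0.973 -0.   ] z [ 0.001  0.    -1.   ] F [-6.5  1.3 10. ] w 0.0578 g 97.8 q [-0.27  0.68  0.42  1.62 -0.33  0.91  2.07]
```

```bash
python3 -m inch '[{"linear":[0,0,0.08],"delta_rot":[0,0,0]},{"linear":[0,0,0.08],"delta_rot":[0,0,0]},{"linear":[0,0,0.03],"delta_rot":[0,0,0]},{"linear":[0,0,0],"delta_rot":[0,0,0]},{"linear":[0,0,0],"delta_rot":[0,0,0]},{"linear":[0,0,0],"delta_rot":[0,0,0]},{"linear":[0,0,0],"delta_rot":[0,0,0]},{"linear":[0,0,0],"delta_rot":[0,0,0]},{"linear":[0,0,0],"delta_rot":[0,0,0]},{"linear":[0,0,0],"delta_rot":[0,0,0]},{"linear":[0,0,0],"delta_rot":[0,0,0]},{"linear":[0,0,0],"delta_rot":[0,0,0]}]'
python3 -c "
from h import *
st()"
```

```text
time_s: 37.78
eef_pos: [0.6653, -0.041, 0.0866]
orientation: [-0.365, 3.117, 0.001]
ft_force: [-18.3, 2.7, 45.5]
gripper_width: 0.0581
grasp_force: 102.6
t 37.77 p [ 0.6653 -0.041   0.0866] x [-0.973 -0.231 -0.003] y [-0.231  0.973  0.   ] z [ 0.003  0.001 -1.   ] F [-18.3   2.7  45.5] w 0.0581 g 102.6 q [-0.27  0.68  0.42  1.62 -0.33  0.91  2.07]
```

Bottomed and held. Lifting, then to the mat.

```bash
python3 -m inch '[{"linear":[0,0,-0.3],"delta_rot":[0,0,0]},{"linear":[0,0,-0.6],"delta_rot":[0,0,0]},{"linear":[0,0,-1],"delta_rot":[0,0,0]},{"linear":[0,0,-1],"delta_rot":[0,0,0]},{"linear":[0,0,-1],"delta_rot":[0,0,0]},{"linear":[0,0,-0.8],"delta_rot":[0,0,0]},{"linear":[0,0,0],"delta_rot":[0,0,0]}]'
python3 -c "
from h import *
st(); go([.43,.298,.22],A+np.pi/2)"
```

```text
time_s: 38.65
eef_pos: [0.6649, -0.0411, 0.2259]
orientation: [-0.365, 3.117, -0.001]
ft_force: [-0.1, 1.1, -3.2]
gripper_width: 0.0581
grasp_force: 97.3
t 38.65 p [ 0.6649 -0.0411  0.2259] x [-0.973 -0.231 -0.003] y [-0.231  0.973 -0.001] z [ 0.003  0.    -1.   ] F [-0.1  1.1 -3.2] w 0.0581 g 97.3 q [-0.31  0.53  0.47  1.52 -0.26  1.15  2.01]
lin total units [ 5.01 12.81  0.17]
rot total units [-0.01  0.04  0.01]
```

```bash
python3 -m inch '[{"linear":[0.2,0.5,0],"delta_rot":[0,0,0]},{"linear":[0.37,0.9,0],"delta_rot":[0,0,0]},{"linear":[0.37,0.95,0],"delta_rot":[0,0,0]},{"linear":[0.37,0.95,0],"delta_rot":[0,0,0]},{"linear":[0.37,0.95,0],"delta_rot":[0,0,0]},{"linear":[0.37,0.95,0],"delta_rot":[0,0,0]},{"linear":[0.37,0.95,0],"delta_rot":[0,0,0]},{"linear":[0.37,0.95,0],"delta_rot":[0,0,0]},{"linear":[0.37,0.95,0],"delta_rot":[0,0,0]},{"linear":[0.37,0.95,0],"delta_rot":[0,0,0]},{"linear":[0.37,0.95,0],"delta_rot":[0,0,0]},{"linear":[0.37,0.95,0],"delta_rot":[0,0,0]},{"linear":[0.37,0.95,0],"delta_rot":[0,0,0]},{"linear":[0.37,0.9,0],"delta_rot":[0,0,0]},{"linear":[0,0,0],"delta_rot":[0,0,0]},{"linear":[0,0,0],"delta_rot":[0,0,0]}]'
python3 -c "
from h import *
st(); go([.43,.298,.056],A+np.pi/2)"
```

```text
time_s: 40.65
eef_pos: [0.4291, 0.2961, 0.2232]
orientation: [0.366, -3.12, 0.001]
ft_force: [0.6, -0.6, -2.4]
gripper_width: 0.0579
grasp_force: 97.3
t 40.65 p [0.4291 0.2961 0.2232] x [-0.973 -0.231  0.001] y [-0.231  0.973 -0.001] z [-0.001 -0.001 -1.   ] F [ 0.6 -0.6 -2.4] w 0.0579 g 97.3 q [-0.97  0.25  0.36  1.89 -0.1   1.02  1.24]
lin total units [-0.05  0.06  5.57]
rot total units [-0.01 -0.01  0.01]
```

```bash
python3 -m inch '[{"linear":[0,0,0.5],"delta_rot":[0,0,0]},{"linear":[0,0,1],"delta_rot":[0,0,0]},{"linear":[0,0,1],"delta_rot":[0,0,0]},{"linear":[0,0,1],"delta_rot":[0,0,0]},{"linear":[0,0,0.9],"delta_rot":[0,0,0]},{"linear":[0,0,0.6],"delta_rot":[0,0,0]},{"linear":[0,0,0.3],"delta_rot":[0,0,0]},{"linear":[0,0,0.15],"delta_rot":[0,0,0]},{"linear":[0,0,0.08],"delta_rot":[0,0,0]},{"linear":[0,0,0],"delta_rot":[0,0,0]}]'
python3 -c "
from h import *
st()"
```

```text
time_s: 41.9
eef_pos: [0.4298, 0.2967, 0.0583]
orientation: [-0.365, 3.12, 0.001]
ft_force: [-0.7, 0.1, -2.7]
gripper_width: 0.0581
grasp_force: 97.3
t 41.9 p [0.4298 0.2967 0.0583] x [-0.973 -0.231 -0.001] y [-0.231  0.973  0.   ] z [ 0.  0. -1.] F [-0.7  0.1 -2.7] w 0.0581 g 97.3 q [-0.9   0.49  0.29  2.01 -0.22  0.67  1.34]
```

```bash
python3 -m inch '[{"linear":[0,0,0.07],"delta_rot":[0,0,0]},{"linear":[0,0,0.05],"delta_rot":[0,0,0]},{"linear":[0,0,0],"delta_rot":[0,0,0]}]'
python3 -m inch '[{"linear":[0,0,0],"delta_rot":[0,0,0]},{"linear":[0,0,0],"delta_rot":[0,0,0]},{"linear":[0,0,0],"delta_rot":[0,0,0]},{"linear":[0,0,-0.3],"delta_rot":[0,0,0]},{"linear":[0,0,-1],"delta_rot":[0,0,0]},{"linear":[0,0,-1],"delta_rot":[0,0,0]},{"linear":[0,0,-1],"delta_rot":[0,0,0]},{"linear":[0,0,-1],"delta_rot":[0,0,0]},{"linear":[0,0,-0.6],"delta_rot":[0,0,0]},{"linear":[0,0,0],"delta_rot":[0,0,0]}]' 1
python3 -c "
from h import *
st(); shot('scene','c10'); shot('side','s10')
for f in('c10','s10'): print(can(f,(.558,.297),.04,.13),can(f,(.43,.297),.03,.075))
go([.4353,.0351,.20],A+np.pi/2)"
```

```text
time_s: 42.28
eef_pos: [0.43, 0.2969, 0.0559]
orientation: [-0.365, 3.119, 0.002]
ft_force: [-9.0, -4.3, 30.5]
gripper_width: 0.0581
grasp_force: 101.6
time_s: 43.52
eef_pos: [0.4301, 0.2968, 0.2028]
orientation: [-0.365, 3.118, 0.002]
ft_force: [-0.5, 0.7, -0.5]
gripper_width: 0.0856
grasp_force: 0.0
t 43.52 p [0.4301 0.2968 0.2028] x [-0.973 -0.231 -0.002] y [-0.231  0.973  0.001] z [ 0.002  0.002 -1.   ] F [-0.5  0.7 -0.5] w 0.0856 g 0.0 q [-0.97  0.28  0.36  1.91 -0.12  0.97  1.25]
(np.int64(546), array([0.5585, 0.2983])) (np.int64(232), array([0.4305, 0.2977]))
(np.int64(393), array([0.5573, 0.2976])) (np.int64(217), array([0.4298, 0.2972]))
lin total units [ 1.82 -8.52  0.04]
rot total units [-0.   -0.    0.01]
```

View pics/c10.png

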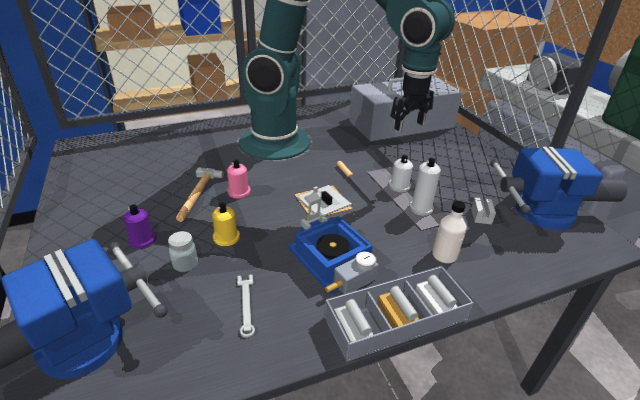

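Both cans stand on the mat, at (402,175) and (427,187), the cover waits on the cork at (322,200), and no third can is visible. Now back to the cover.

```bash
python3 -m inch '[{"linear":[0.1,-0.5,-0.3],"delta_rot":[0,0,0]},{"linear":[0.2,-0.95,0],"delta_rot":[0,0,0]},{"linear":[0.2,-0.95,0],"delta_rot":[0,0,0]},{"linear":[0.2,-0.95,0],"delta_rot":[0,0,0]},{"linear":[0.2,-0.95,0],"delta_rot":[0,0,0]},{"linear":[0.2,-0.95,0],"delta_rot":[0,0,0]},{"linear":[0.2,-0.95,0],"delta_rot":[0,0,0]},{"linear":[0.2,-0.95,0],"delta_rot":[0,0,0]},{"linear":[0.2,-0.95,0],"delta_rot":[0,0,0]},{"linear":[0.12,-0.42,0],"delta_rot":[0,0,0]},{"linear":[0,0,0],"delta_rot":[0,0,0]},{"linear":[0,0,0],"delta_rot":[0,0,0]}]' 0.6
python3 -c "
from h import *
st(); shot('wrist','w5'); go([.4353,.0351,.0155],A+np.pi/2)"
```

```text
time_s: 45.12
eef_pos: [0.4354, 0.036, 0.2103]
orientation: [0.367, -3.12, -0.0]
ft_force: [0.6, 0.6, 0.6]
gripper_width: 0.0511
grasp_force: 0.0
t 45.12 p [0.4354 0.036  0.2103] x [-0.973 -0.232  0.   ] y [-0.232  0.973  0.   ] z [-0.  0. -1.] F [0.6 0.6 0.6] w 0.0511 g 0.0 q [-0.66  0.11  0.54  2.1  -0.07  0.96  1.72]
lin total units [ 0.01 -0.03  6.49]
rot total units [-0.   -0.    0.02]
```

View pics/w5.png

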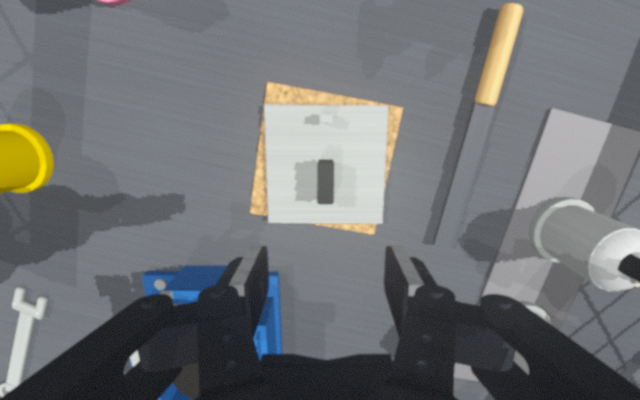

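The wrist view shows the cover plate with corners at (264,105), (387,105), (382,222) and (269,222), square to the tool and catch at the top.

```bash
python3 -c "
from h import *
c=world('w5',[(264,104.5),(387.5,104.5),(382.5,223),(268.5,223)],z=.009); m=c.mean(0); print(np.round(c,3).tolist(),m,[np.linalg.norm(c[i]-c[(i+1)%4]).round(3) for i in range(4)])
h=world('w5',[(326,160),(326,204)],z=.037).mean(0);print(h)
e=np.array([np.cos(A),np.sin(A)]); print('tcp minus cover in x', (np.array([.4353,.0351])-m[:2])@e,(np.array([.4353,.0351])-m[:2])@[-e[1],e[0]])
d=c[1]-c[0]; print(np.degrees(np.arctan2(d[1],d[0]))-90); d=c[2]-c[3]; print(np.degrees(np.arctan2(d[1],d[0]))-90)"
python3 -m inch '[{"linear":[0,0,0.6],"delta_rot":[0,0,0]},{"linear":[0,0,1],"delta_rot":[0,0,0]},{"linear":[0,0,1],"delta_rot":[0,0,0]},{"linear":[0,0,1],"delta_rot":[0,0,0]},{"linear":[0,0,1],"delta_rot":[0,0,0]},{"linear":[0,0,1],"delta_rot":[0,0,0]},{"linear":[0,0,0.6],"delta_rot":[0,0,0]},{"linear":[0,0,0.2],"delta_rot":[0,0,0]},{"linear":[0,0,0],"delta_rot":[0,0,0]},{"linear":[0,0,0],"delta_rot":[0,0,0]}]'
python3 -m inch '[{"linear":[0,0,0],"delta_rot":[0,0,0]},{"linear":[0,0,0],"delta_rot":[0,0,0]},{"linear":[0,0,0],"delta_rot":[0,0,0]},{"linear":[0,0,0],"delta_rot":[0,0,0]}]' 0 60
```

```text
[[0.381, -0.039, 0.009], [0.353, 0.077, 0.009], [0.47, 0.105, 0.009], [0.498, -0.012, 0.009]] [0.4253632  0.03281898 0.009     ] [np.float64(0.119), np.float64(0.12), np.float64(0.12), np.float64(0.12)]
[0.43553124 0.03565582 0.037     ]
tcp minus cover in x 0.010195034978787704 -6.611547660993789e-05
13.330008029889981
13.34835579721883
time_s: 46.42
eef_pos: [0.4359, 0.0355, 0.0189]
orientation: [-0.365, 3.119, 0.0]
ft_force: [0.1, 0.6, -0.2]
gripper_width: 0.0513
grasp_force: 0.0
time_s: 46.92
eef_pos: [0.4357, 0.0353, 0.0188]
orientation: [-0.365, 3.12, 0.001]
ft_force: [-2.9, -0.4, 12.7]
gripper_width: 0.0144
grasp_force: 58.8
```

```bash
python3 -m inch '[{"linear":[0,0,-0.4],"delta_rot":[0,0,0]},{"linear":[0,0,-1],"delta_rot":[0,0,0]},{"linear":[0,0,-1],"delta_rot":[0,0,0]},{"linear":[0,0,-1],"delta_rot":[0,0,0]},{"linear":[0,0,-1],"delta_rot":[0,0,0]},{"linear":[0,0,-1],"delta_rot":[0,0,0]},{"linear":[0,0,-1],"delta_rot":[0,0,0]},{"linear":[0,0,-0.4],"delta_rot":[0,0,0]},{"linear":[0,0,0],"delta_rot":[0,0,0]}]'
python3 -c "
from h import *
st(); go([*stn(.010),.22],A+np.pi/2)"
```

```text
time_s: 48.05
eef_pos: [0.4355, 0.0353, 0.2225]
orientation: [-0.365, 3.119, 0.001]
ft_force: [-0.2, -0.4, -3.0]
gripper_width: 0.0147
grasp_force: 59.7
t 48.05 p [0.4355 0.0353 0.2225] x [-0.973 -0.231 -0.001] y [-0.231  0.973  0.   ] z [ 0.001  0.001 -1.   ] F [-0.2 -0.4 -3. ] w 0.0147 g 59.7 q [-0.7   0.09  0.58  2.08 -0.06  0.99  1.72]
lin total units [-7.15 -4.25  0.09]
rot total units [0.   0.01 0.01]
```

```bash
python3 -m inch '[{"linear":[-0.4,-0.25,0],"delta_rot":[0,0,0]},{"linear":[-0.8,-0.45,0],"delta_rot":[0,0,0]},{"linear":[-0.9,-0.55,0],"delta_rot":[0,0,0]},{"linear":[-0.9,-0.55,0],"delta_rot":[0,0,0]},{"linear":[-0.9,-0.55,0],"delta_rot":[0,0,0]},{"linear":[-0.9,-0.55,0],"delta_rot":[0,0,0]},{"linear":[-0.9,-0.55,0],"delta_rot":[0,0,0]},{"linear":[-0.8,-0.45,0],"delta_rot":[0,0,0]},{"linear":[-0.65,-0.35,0],"delta_rot":[0,0,0]},{"linear":[0,0,0],"delta_rot":[0,0,0]},{"linear":[0,0,0],"delta_rot":[0,0,0]}]'
python3 -c "
from h import *
st(); go([*stn(.010),.076],A+np.pi/2)"
```

```text
time_s: 49.42
eef_pos: [0.6732, -0.0397, 0.2209]
orientation: [0.365, -3.118, 0.0]
ft_force: [0.3, 0.4, -2.6]
gripper_width: 0.0146
grasp_force: 59.5
t 49.42 p [ 0.6732 -0.0397  0.2209] x [-0.973 -0.231  0.002] y [-0.231  0.973  0.   ] z [-0.002 -0.    -1.   ] F [ 0.3  0.4 -2.6] w 0.0146 g 59.5 q [-0.37  0.57  0.57  1.5  -0.33  1.16  2.06]
lin total units [-0.03  0.01  4.83]
rot total units [ 0.   -0.02  0.01]
```

```bash
python3 -m inch '[{"linear":[0,0,0.5],"delta_rot":[0,0,0]},{"linear":[0,0,1],"delta_rot":[0,0,0]},{"linear":[0,0,1],"delta_rot":[0,0,0]},{"linear":[0,0,0.9],"delta_rot":[0,0,0]},{"linear":[0,0,0.5],"delta_rot":[0,0,0]},{"linear":[0,0,0.3],"delta_rot":[0,0,0]},{"linear":[0,0,0.2],"delta_rot":[0,0,0]},{"linear":[0,0,0.2],"delta_rot":[0,0,0]},{"linear":[0,0,0.1],"delta_rot":[0,0,0]},{"linear":[0,0,0],"delta_rot":[0,0,0]}]'
python3 -c "
from h import *
st(); go([*stn(.010),.076],A+np.pi/2)"
```

```text
time_s: 50.68
eef_pos: [0.6736, -0.0393, 0.0813]
orientation: [-0.365, 3.12, -0.0]
ft_force: [0.7, 0.0, -3.2]
gripper_width: 0.0145
grasp_force: 59.5
t 50.67 p [ 0.6736 -0.0393  0.0813] x [-0.973 -0.231 -0.   ] y [-0.231  0.973 -0.   ] z [ 0. -0. -1.] F [ 0.7  0.  -3.2] w 0.0145 g 59.5 q [-0.33  0.72  0.51  1.6  -0.41  0.93  2.12]
lin total units [-0.    0.    0.18]
rot total units [-0.    0.    0.01]
```

```bash
python3 -m inch '[{"linear":[0,0,0.1],"delta_rot":[0,0,0]},{"linear":[0,0,0.08],"delta_rot":[0,0,0]},{"linear":[0,0,0.05],"delta_rot":[0,0,0]},{"linear":[0,0,0],"delta_rot":[0,0,0]},{"linear":[0,0,0],"delta_rot":[0,0,0]}]'
python3 -c "
from h import *
st()"
```

```text
time_s: 51.3
eef_pos: [0.6737, -0.0394, 0.0759]
orientation: [-0.365, 3.12, 0.001]
ft_force: [-11.8, 1.8, 20.8]
gripper_width: 0.0148
grasp_force: 62.7
t 51.3 p [ 0.6737 -0.0394  0.0759] x [-0.973 -0.231 -0.001] y [-0.231  0.973  0.   ] z [ 0.     0.001 -1.   ] F [-11.8   1.8  20.8] w 0.0148 g 62.7 q [-0.33  0.73  0.5   1.6  -0.42  0.92  2.13]
```

```bash
python3 -m inch '[{"linear":[0,0,0],"delta_rot":[0,0,0]},{"linear":[0,0,0],"delta_rot":[0,0,0]},{"linear":[0,0,0],"delta_rot":[0,0,0]},{"linear":[0,0,-0.3],"delta_rot":[0,0,0]},{"linear":[0,0,-0.7],"delta_rot":[0,0,0]},{"linear":[0,0,-1],"delta_rot":[0,0,0]},{"linear":[0,0,-1],"delta_rot":[0,0,0]},{"linear":[0,0,-0.8],"delta_rot":[0,0,0]},{"linear":[1,0,0],"delta_rot":[0,0,0]},{"linear":[0.8,0,0],"delta_rot":[0,0,0]},{"linear":[0,0,0],"delta_rot":[0,0,0]}]' 0.6
python3 -c "
from h import *
st(); shot('wrist','w6'); shot('side','s11')
go([.5603,-.0663,.19],A+np.pi/2)"
```

```text
time_s: 52.68
eef_pos: [0.6204, -0.0524, 0.1903]
orientation: [-0.363, 3.119, 0.001]
ft_force: [0.0, 0.2, -0.7]
gripper_width: 0.0513
grasp_force: 0.0
t 52.67 p [ 0.6204 -0.0524  0.1903] x [-0.973 -0.23  -0.002] y [-0.23   0.973  0.   ] z [ 0.001  0.001 -1.   ] F [ 0.   0.2 -0.7] w 0.0513 g 0.0 q [-0.39  0.51  0.58  1.68 -0.31  1.05  2.09]
lin total units [ 2.11 -0.   -0.01]
rot total units [-0.    0.02  0.01]
```

View pics/w6.png

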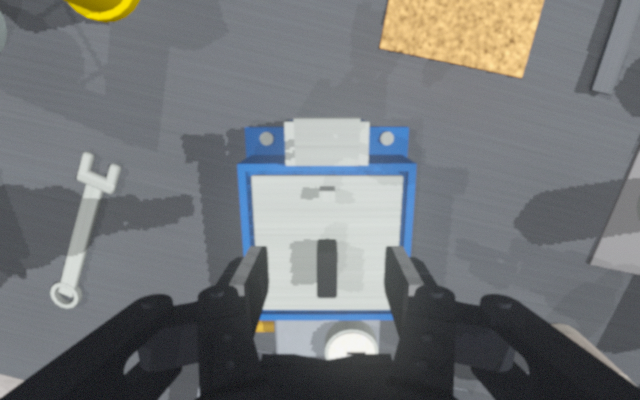

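The cover sits squared inside the rim, catch at (327,188) facing the hasp. I'll check its level and then close the hasp.

```bash
python3 - <<'E'
from h import *
C=cloud('w6'); e=np.array([np.cos(A),np.sin(A)]); n=np.array([-e[1],e[0]])
q=C[180:300,255:400].reshape(-1,3); q=q[(q[:,2]>.05)&(q[:,2]<.075)]
L=np.c_[(q[:,:2]-SC)@e,(q[:,:2]-SC)@n,np.ones(len(q))]; r=np.linalg.lstsq(L,q[:,2],rcond=None)[0]; print('slopes,z',r)
c=world('w6',[(251,175),(404.5,175)],z=.066)[:,:2]-SC; print(np.round(c@e,4),np.round(c@n,4)); print('catch',(world('w6',[(327,190)],z=.084)[0,:2]-SC)@np.c_[e,n])
E
python3 -m inch '[{"linear":[0.7,0,0],"delta_rot":[0,0,0]},{"linear":[0.8,0,0],"delta_rot":[0,0,0]},{"linear":[0.6,0,0],"delta_rot":[0,0,0]},{"linear":[0,0,0.7],"delta_rot":[0,0,0]},{"linear":[0,0,0.8],"delta_rot":[0,0,0]},{"linear":[0,0,0.6],"delta_rot":[0,0,0]},{"linear":[0,0,0],"delta_rot":[0,0,0]},{"linear":[0,0,0],"delta_rot":[0,0,0]}]'
python3 -m inch '[{"linear":[0,0,0],"delta_rot":[0,0,0]},{"linear":[0,0,0],"delta_rot":[0,0,0]},{"linear":[0,0,0],"delta_rot":[0,0,0]},{"linear":[0,0,0],"delta_rot":[0,0,0]}]' 0.2 25
```

```text
slopes,z [ 8.75915927e-05 -1.33432521e-03  6.58602746e-02]
[-0.0611 -0.061 ] [-0.0597  0.0608]
catch [-0.05319485 -0.00010917]
time_s: 53.78
eef_pos: [0.5603, -0.0665, 0.1261]
orientation: [-0.365, 3.12, -0.0]
ft_force: [-0.1, 0.3, 0.3]
gripper_width: 0.051
grasp_force: 0.0
time_s: 54.28
eef_pos: [0.5603, -0.0664, 0.1263]
orientation: [-0.365, 3.119, -0.0]
ft_force: [-1.3, 0.1, 5.7]
gripper_width: 0.0352
grasp_force: 24.3
```

```bash
python3 -m inch '[{"linear":[-0.3,0,-0.05],"delta_rot":[0,0,0]},{"linear":[-0.3,0,-0.01],"delta_rot":[0,0,0]},{"linear":[-0.3,0,0.03],"delta_rot":[0,0,0]},{"linear":[-0.3,0,0.07],"delta_rot":[0,0,0]},{"linear":[-0.28,0,0.11],"delta_rot":[0,0,0]},{"linear":[-0.27,0,0.15],"delta_rot":[0,0,0]},{"linear":[-0.25,0,0.18],"delta_rot":[0,0,0]},{"linear":[-0.22,0,0.21],"delta_rot":[0,0,0]},{"linear":[-0.19,0,0.24],"delta_rot":[0,0,0]},{"linear":[-0.16,0,0.26],"delta_rot":[0,0,0]},{"linear":[-0.12,0,0.28],"delta_rot":[0,0,0]},{"linear":[-0.08,0,0.29],"delta_rot":[0,0,0]},{"linear":[0,0,0],"delta_rot":[0,0,0]},{"linear":[0,0,0],"delta_rot":[0,0,0]}]'
python3 -c "
from h import *
st(); go([*stn(-.023),.074],A+np.pi/2)"
```

```text
time_s: 56.02
eef_pos: [0.6421, -0.0468, 0.0727]
orientation: [-0.365, 3.118, -0.001]
ft_force: [6.3, 0.9, 1.7]
gripper_width: 0.0351
grasp_force: 35.4
t 56.02 p [ 0.6421 -0.0468  0.0727] x [-0.973 -0.231 -0.002] y [-0.231  0.973 -0.001] z [ 0.002 -0.    -1.   ] F [6.3 0.9 1.7] w 0.0351 g 35.4 q [-0.33  0.68  0.51  1.69 -0.41  0.87  2.15]
lin total units [ 0.01  0.01 -0.04]
rot total units [-0.01  0.03  0.01]
```

```bash
python3 -m inch '[{"linear":[0,0,0],"delta_rot":[0,0,0]},{"linear":[0,0,0],"delta_rot":[0,0,0]},{"linear":[0,0,0],"delta_rot":[0,0,0]},{"linear":[0,0,-0.3],"delta_rot":[0,0,0]},{"linear":[0,0,-0.7],"delta_rot":[0,0,0]},{"linear":[0,0,-1],"delta_rot":[0,0,0]},{"linear":[0,0,-1],"delta_rot":[0,0,0]},{"linear":[0,0,-1],"delta_rot":[0,0,0]},{"linear":[0.5,0,-1],"delta_rot":[0,0,0]},{"linear":[0.8,0,-0.5],"delta_rot":[0,0,0]},{"linear":[0,0,0],"delta_rot":[0,0,0]},{"linear":[0,0,0],"delta_rot":[0,0,0]}]' 0.6
python3 - <<'E'
from h import *
st(); shot('wrist','w7'); shot('side','s12'); shot('scene','c12')
C=cloud('w7'); e=np.array([np.cos(A),np.sin(A)]); n=np.array([-e[1],e[0]])
im=np.load('pics/w7.npz')['im']; x=(C[...,:2]-SC)@e; y=(C[...,:2]-SC)@n
for a in np.arange(-.085,-.015,.005):
    m=(abs(x-a)<.003)&(abs(y)<.017)&(abs(y)>.0125)&(C[...,2]>.05); print(round(a,3),m.sum(),np.round(np.median(C[m][:,2]),4) if m.any() else '')
for f in('c12','s12'): print(can(f,(.558,.297),.04,.13),can(f,(.43,.297),.03,.075))
a=cv2.resize(im[90:330,180:470,::-1],(580,480)); cv2.imwrite('pics/crop7.png',a)
E
```

```text
time_s: 57.52
eef_pos: [0.603, -0.0558, 0.2383]
orientation: [-0.366, 3.119, 0.0]
ft_force: [-0.1, 0.1, 0.4]
gripper_width: 0.0514
grasp_force: 0.0
t 57.52 p [ 0.603  -0.0558  0.2383] x [-0.973 -0.231 -0.001] y [-0.231  0.973  0.   ] z [ 0.001  0.    -1.   ] F [-0.1  0.1  0.4] w 0.0514 g 0.0 q [-0.42  0.43  0.61  1.67 -0.27  1.12  2.07]
-0.085 598 0.3326
-0.08 2175 0.3257
-0.075 565 0.3137
-0.07 211 0.3113
-0.065 64 0.0718
-0.06 61 0.072
-0.055 66 0.072
-0.05 67 0.0721
-0.045 62 0.0721
-0.04 64 0.0721
-0.035 60 0.0721
-0.03 51 0.0719
-0.025 143 0.0887
-0.02 24 0.0941
-0.015 0 
(np.int64(541), array([0.5585, 0.2984])) (np.int64(228), array([0.4304, 0.2977]))
(np.int64(391), array([0.557 , 0.2976])) (np.int64(220), array([0.4299, 0.2974]))
```

View pics/crop7.png

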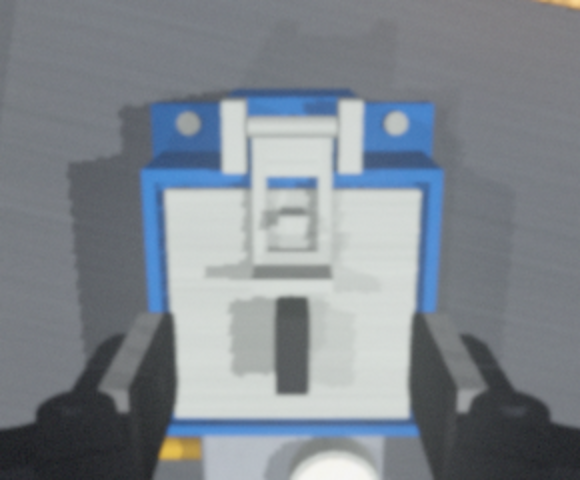

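The hasp lies flat (strap top a level 72 mm up), the catch at (292,220) in the crop stands in its slot, and the cans are in place.

```bash
python3 -c "
from h import *
print(workorder.finish_job())"
```

```text
the job is handed in; nothing more can be done
None
```

Job handed in: the tall and short cans (no mid-size can was there) were each held on the fully pressed pad for over a second and stand on the mat, the cover is seated level and the hasp is shut over the catch; no verdict came back.

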